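# Bolt the mould seat to the jigger and centre the template arm

## Robot

A 6-joint arm with a two-finger parallel gripper is mounted at the origin on the work surface. World frame = base frame: x ahead of the robot, y to its left, z up, the work surface at z = 0. Lengths are in mm, angles in rad, forces in N, time in s.
With the tool pointing down it reaches from about 400 to 925 mm from the base axis. Payload 3.4 kg.
Tool frame: the origin (TCP) lies midway between the tips of the shut fingers; the grasp point (between the pads) lies pinch_z behind it (pinch_z is the distance from the TCP to the grasp point, in mm); z points along the fingers, y is the line along which they close (so a half turn about z gives the same grasp; the last joint's range is limited). The gripper opens to 85 mm and grips with 20 to 120 N. Pads are 22 mm wide; open, the fingers measure 114 mm over their backs; the gripper's body (76 mm by 85 mm) begins 54 mm behind the grasp point. The pads swing forward as they close: fully open they stand 13 mm farther back than shut.
Start: joints at [1.077, 0.307, 1.506, -0, 1.328, -0.073], TCP at [234.38, 525.069, 231.305] pointing down, gripper open.
Joint ranges: [-3.12, 3.12], [-1.05, 2.28], [0.14, 2.33], [-1.42, 4.57], [0.1, 2.73], [-2.68, 2.68]. Speed limits (rad/s): [2.57, 2.57, 3.14, 3.14, 3.14, 3.14].

## Interface

Orientations are given as [roll, pitch, yaw] about the fixed x, y, z axes, in that order (R = Rz(yaw) Ry(pitch) Rx(roll)).
In Python, from plant import * gives the robot as it stands.
- The arm moves only by the tool move_arm, never from a script. Its argument "deltas" is a list of rows, each an object with "translation": the shift along the tool's x, y, z in mm, a list of three; "angular": the turn, a rotation vector about the tool's x, y, z in rad, a list of three. A call has 1 to 10 rows; each row shifts and turns the commanded pose from where the row before left it, along the tool's axes as they then stand; what a row does not reach is not made up. A row lasts 1/12 s, in which the tool goes at most 41.7 mm and 7.16 degrees, less where a joint would pass 70% of its speed; a pose out of reach is approached as far as the arm can. A call with a gripper value outside its range is refused whole. "claw" is the gripper's target within -1 to 1 (fully open at 1, half-way at 0, shut at -1), set as the call begins (left out, the last holds). The fingers move at their own pace and stop on an object; "newtons" is the grip in N (left out, the last holds). Time passes only in rows, so rows that do not move let the fingers close. It gives the time, the measured TCP pose, the force, the opening and the grip force at its end, in the units of the state.
- observe(): the state, without advancing time (a new reading comes with each control period).
- get_image(name): name is "scene" or "side" or "wrist"; returns the picture (400x640x3 uint8, red, green, blue); there is no depth.
- get_calibration(name): a dict with "mtx" (3x3 intrinsics, pixels), "extrinsics" (4x4, takes a point from world to camera coordinates). Camera axes: x right, y up, looking along -z (the intrinsics and any distortion apply to the point x, -y, -z); pixel columns grow to the right and rows downward; lengths in mm; the calibration is good to about 2 mm. A picture is of the moment at which its call begins: read the wrist's pose just before it. get_calibration takes no time and is no camera call; for the wrist camera it gives the pose at the moment of the call.
- sign_off(): hands the job in; it is judged then, once.
Trained networks look in the newest picture that a camera, given by its name, has taken for a name from the list of things; names that differ only in an ending like _2 or _b are one class to them, and where a whole thing is asked for, a point or a joint stands for the part that bears it (a point fixed in the world has none). Each returns a list of dicts, best first, with "score" (0 to 1); they miss things now and then, are a little off and sometimes report something else, mostly with a low value. They report only what shows in the picture. A call takes as long as a camera call. They do not tell look-alikes from the thing itself.
- masks_of(query, camera): "pixels" (400x640 bool, what is visible of it) and "bbox" ([left, top, right, bottom] in pixels, round what is visible of it).
- landmark_of(query, camera): "point" ([column, row] in pixels: a listed point, or the origin of a listed thing).
The state is a dict: "t": time; "q": joint angles; "qd": joint speeds; "tau": joint torques, N m; "position": TCP position; "ee_rot": TCP orientation; "wrist_force": force on the tool from outside, world axes, zero at the start; "torque": the same for the moment, N m; "opening": finger opening in mm; "grasp_force": force on a finger pad.
Only numpy, scipy, OpenCV 4.12 (cv2) and the standard library are available. Lean on these libraries where they do the work, as an engineer would, in place of code of your own. Each camera call takes 0.05 s, during which the arm holds its last target. There are 200 camera calls.

## Task

Set the jigger up for the next bowls: put the mould seat on the wheel head over its spigot with the holes in line, then push the drift pin fully home through one pair of holes so that seat and head are lined up. With the pin in, fit every bolt from the rack, each fully home in a hole of its own; only then draw the pin and stand it back in any hole of the rack, fully down. Last of all swing the template arm in so that the template's point stands over the centre of the wheel, let go, and leave the bowl, the cup and the spatula where they are.

Things in the scene. Friction and masses are not known exactly. Their poses are not given: they have to be found in the camera images.
- machine: bench jigger (power potter's wheel for moulded ware), fixed: green round pan 256 mm across with a 32 mm high rim, in it a dark steel round wheel head 170 mm across and 22 mm thick, its flat top 70 mm above the bench; the head does not turn. Origin on the bench under the head's axis; z up. In the middle of the head stands a round spigot 31 mm across and 8 mm high with a bevelled nose. A column stands at x -90, y +220 mm in this frame and carries the template arm
- head_c (a point): centre of the wheel head's top face, on its axis, at the foot of the spigot; its x and y axes are the machine's. Four equal 17 mm holes go right through the head at (+-44, +-44) mm in this frame
- seat: mould seat, loose, aluminium, about 0.8 kg: round flange 170 mm across and 10 mm thick with a solid round boss 64 mm across in the middle that rises to 52 mm above the underside (grip it across the boss). Origin at the centre of the underside; z up. A 33.5 mm bore, 10 mm deep, in the underside drops over the head's spigot, on which the seat can then still turn. It lies the right way up on the bench
- seat_hole0 (a point): mouth, at the flange's top face, of one of the four equal 17 mm holes through the seat's flange; they lie at (+-44, +-44) mm in the seat's frame, so the seat fits the head in any of four quarter-turns
- seat_hole1 (a point): mouth, at the flange's top face, of one of the four equal 17 mm holes through the seat's flange; they lie at (+-44, +-44) mm in the seat's frame, so the seat fits the head in any of four quarter-turns
- seat_hole2 (a point): mouth, at the flange's top face, of one of the four equal 17 mm holes through the seat's flange; they lie at (+-44, +-44) mm in the seat's frame, so the seat fits the head in any of four quarter-turns
- seat_hole3 (a point): mouth, at the flange's top face, of one of the four equal 17 mm holes through the seat's flange; they lie at (+-44, +-44) mm in the seat's frame, so the seat fits the head in any of four quarter-turns
- rack: wooden rack block, loose, 0.8 kg, 230 mm (its x) by 70 mm (its y) and 65 mm high, with four 18.5 mm holes right through in a row along its x. Origin at the centre of its underside
- rack_hole0 (a point): mouth, at the rack's top face, of one of its four equal holes (56 mm apart)
- rack_hole1 (a point): mouth, at the rack's top face, of one of its four equal holes (56 mm apart)
- rack_hole2 (a point): mouth, at the rack's top face, of one of its four equal holes (56 mm apart)
- rack_hole3 (a point): mouth, at the rack's top face, of one of its four equal holes (56 mm apart)
- pin: drift pin, loose, 0.14 kg, standing in the rack: upright red round handle 23 mm thick, from 5 to 57 mm above the origin; steel collar 27 mm across and 5 mm thick under it; below the collar a shaft 16 mm thick for 34 mm, then a taper to a 6 mm tip 60 mm below the collar. Origin at the underside of the collar, z up along the handle. Fully home when the collar lies on the face round the hole
- bolt1: steel bolt, loose, 0.13 kg, standing in the rack (2 or 3 of the three bolts are there): plain round dark knurled head 25 mm thick, from 4 to 34 mm above the origin; collar 29 mm across and 4 mm thick under it; plain unthreaded shank 14 mm thick and 40 mm long, with a tapered end. Origin at the underside of the collar, z up along the head. Fully home when the collar lies on the flange
- bolt2: steel bolt, loose, 0.13 kg, standing in the rack (2 or 3 of the three bolts are there): plain round dark knurled head 25 mm thick, from 4 to 34 mm above the origin; collar 29 mm across and 4 mm thick under it; plain unthreaded shank 14 mm thick and 40 mm long, with a tapered end. Origin at the underside of the collar, z up along the head. Fully home when the collar lies on the flange
- bolt3: steel bolt, loose, 0.13 kg, standing in the rack (2 or 3 of the three bolts are there): plain round dark knurled head 25 mm thick, from 4 to 34 mm above the origin; collar 29 mm across and 4 mm thick under it; plain unthreaded shank 14 mm thick and 40 mm long, with a tapered end. Origin at the underside of the collar, z up along the head. Fully home when the collar lies on the flange
- swingarm (a joint): angle of the template arm about the upright axis at the top of the column, rad: 0 with its point over the wheel's axis, growing as the arm swings outwards, anticlockwise seen from above (range -0.35 to 1.5). Friction holds it where it is released (about 2.5 N at the knob moves it)
- swing_point (a point): lower inner corner of the orange template at the end of the steel template arm, 238 mm from the arm's upright axis and 140 mm above the bench
- swing_knob (a point): grip point of the arm's black upright round knob, 25 mm thick, 155 mm from the arm's axis; the knob reaches from 34 mm below to 21 mm above this point, from the arm's upper face (199 mm above the bench)
- swing_pivot (a point): point on the arm's upright turning axis, at the top of the column; hub and column are 58 mm across and reach 220 mm above the bench
- bowl: clay bowl, loose, 130 mm across, 55 mm high; bystander, to be left alone. Origin under its centre
- cup: terracotta cup, loose, 80 mm across, 85 mm high; bystander, to be left alone. Origin under its centre
- spatula: potter's wooden spatula, loose, lying flat; bystander, to be left alone. Origin under its middle
There are look-alikes about, which are no part of the job. Leave any blue, orange or pink look-alike of the bolt1 alone.

How it is judged (in metres and radians):
On the way, in this order (a step that is already met when the one before it is completed fails the run):
1. the mould seat lies flat on the wheel head, down over its spigot (distance between seat and head_c below 0.005 m and angle between seat's own z axis and vertical below 0.05 rad), for 0.2 s.
2. the drift pin is fully home through a hole of the seat and the head (all of step 1 and (distance between pin and seat_hole0 below 0.005 m or distance between pin and seat_hole1 below 0.005 m or distance between pin and seat_hole2 below 0.005 m or distance between pin and seat_hole3 below 0.005 m) and angle between pin's own z axis and vertical below 0.1 rad), for 0.2 s.
3. with the pin still home, every bolt is fully home in a hole of its own (all of step 2 and (distance between bolt1 and seat_hole0 below 0.005 m or distance between bolt1 and seat_hole1 below 0.005 m or distance between bolt1 and seat_hole2 below 0.005 m or distance between bolt1 and seat_hole3 below 0.005 m) and angle between each of bolt1, bolt2, bolt3's own z axis and vertical below 0.1 rad and (distance between bolt2 and seat_hole0 below 0.005 m or distance between bolt2 and seat_hole1 below 0.005 m or distance between bolt2 and seat_hole2 below 0.005 m or distance between bolt2 and seat_hole3 below 0.005 m) and (distance between bolt3 and seat_hole0 below 0.005 m or distance between bolt3 and seat_hole1 below 0.005 m or distance between bolt3 and seat_hole2 below 0.005 m or distance between bolt3 and seat_hole3 below 0.005 m)), for 0.2 s.
4. the pin stands fully down in a hole of the rack again, the bolts still home (all of step 1 and (distance between pin and rack_hole0 below 0.006 m or distance between pin and rack_hole1 below 0.006 m or distance between pin and rack_hole2 below 0.006 m or distance between pin and rack_hole3 below 0.006 m) and angle between each of pin, bolt1, bolt2, bolt3's own z axis and vertical below 0.1 rad and (distance between bolt1 and seat_hole0 below 0.005 m or distance between bolt1 and seat_hole1 below 0.005 m or distance between bolt1 and seat_hole2 below 0.005 m or distance between bolt1 and seat_hole3 below 0.005 m) and (distance between bolt2 and seat_hole0 below 0.005 m or distance between bolt2 and seat_hole1 below 0.005 m or distance between bolt2 and seat_hole2 below 0.005 m or distance between bolt2 and seat_hole3 below 0.005 m) and (distance between bolt3 and seat_hole0 below 0.005 m or distance between bolt3 and seat_hole1 below 0.005 m or distance between bolt3 and seat_hole2 below 0.005 m or distance between bolt3 and seat_hole3 below 0.005 m)), for 0.2 s.
5. the template's point stands over the centre of the wheel (horizontal distance between swing_point and head_c below 0.006 m), for 0.2 s.
At the end, for the whole second after the job is handed in: Seat flat on the head within 5 mm of its centre; every bolt upright within 5 mm of a seat hole's mouth; pin upright within 6 mm of a rack hole's mouth; template point within 6 mm, from above, of the wheel's centre; all at rest (all of step 4 and horizontal distance between swing_point and head_c below 0.006 m and velocity of joint swingarm between -0.02 and 0.02 rad/s and linear speed of each of seat, rack, pin, bolt1, bolt2, bolt3 below 0.02 m/s); the robot touches nothing.
It fails at once if a bystander (bowl, cup or spatula) is moved more than 30 mm (distance of any of bowl, cup, spatula from where it was at the start of the episode above 0.03 m).
Of bolt1, bolt2, bolt3 only 2 to 3 are there at a start; the rules pass over those that are not, and their reading is None.
At some moment in a run one of rack may be knocked a few centimetres aside while the robot is not near it.
It also fails if it takes over 210 s, if anything falls off the work surface, if the arm or the gripper's body presses on something with over 40 N, if the wrist force passes 120 N, or if a joint passes its speed limit or range.

## Working session

There is one attempt and no reset: what is moved stays moved. The work goes in short steps, Python scripts to look and compute and a tool call to move; the robot and the scene stay as the last step left them, time stands still between calls to the robot, and variables do not carry over. Pictures are saved under pics/ and viewed, at most 14 in all, crops included, and the job is handed in when it is done.

Besides the shell and the picture viewer there is one more tool, called after "Call:" as name(argument=value, ...) on one line, values as JSON. move_arm: Moves the arm, as the interface text tells. Its arguments: {"type":"object","properties":{"deltas":{"type":"array","items":{"type":"object","properties":{"translation":{"type":"array","items":{"type":"number"}},"angular":{"type":"array","items":{"type":"number"}}}}},"claw":{"type":"number"},"newtons":{"type":"number"}},"required":["deltas"]}

```bash
ls; mkdir -p pics; python3 - <<'E'
from plant import *
import cv2,numpy as np
s=observe(); print({k:np.round(v,3).tolist() for k,v in s.items()})
for n in("scene","side"):
    im=get_image(n); cv2.imwrite(f"pics/{n}0.png",im[:,:,::-1])
    c=get_calibration(n); print(n,c)
    for q in ("machine","head_c","seat","seat_hole0","rack","rack_hole0","pin","bolt1","swing_point","swing_knob","swing_pivot","bowl","cup","spatula"):
        print(q,[(round(d["score"],2),np.round(d["point"]).tolist()) for d in landmark_of(q,n)])
E
```

```text
pics
{'t': 0.0, 'q': [1.078, 0.308, 1.508, 0.0, 1.328, -0.073], 'qd': [0.001, -0.001, -0.001, 0.001, 0.001, 0.0], 'tau': [0.002, -45.755, -25.192, 0.0, 0.013, 0.0], 'position': [234.034, 524.432, 230.356], 'ee_rot': [-3.139, -0.0, 2.722], 'wrist_force': [0.018, -0.448, -0.868], 'torque': [0.057, 0.001, 0.015], 'grasp_force': 0.0, 'opening': 85.564}
scene {'mtx': array([[426.19698737,   0.        , 320.18768226],
       [  0.        , 426.19698737, 206.39782264],
       [  0.        ,   0.        ,   1.        ]]), 'extrinsics': array([[ 8.60327446e-01,  5.09318744e-01, -2.07630136e-02,
        -5.13058244e+02],
       [-2.64845651e-01,  4.81430818e-01,  8.35512507e-01,
         2.11969810e+01],
       [ 4.35538135e-01, -7.13315347e-01,  5.49079000e-01,
        -1.58306079e+03],
       [ 0.00000000e+00,  0.00000000e+00,  0.00000000e+00,
         1.00000000e+00]])}
machine [(0.57, [293.0, 254.0]), (0.42, [241.0, 295.0])]
head_c [(0.92, [294.0, 240.0])]
seat [(0.69, [354.0, 190.0]), (0.46, [388.0, 212.0]), (0.38, [341.0, 192.0])]
seat_hole0 [(0.97, [363.0, 177.0]), (0.86, [336.0, 181.0]
[... 1446 characters left out ...]
16.0, 362.0]), (0.69, [302.0, 337.0]), (0.57, [346.0, 353.0])]
rack [(0.91, [355.0, 188.0])]
rack_hole0 [(0.89, [333.0, 167.0]), (0.87, [365.0, 173.0]), (0.86, [348.0, 169.0]), (0.81, [377.0, 173.0]), (0.36, [365.0, 173.0])]
pin [(0.62, [363.0, 174.0])]
bolt1 [(0.65, [331.0, 168.0]), (0.59, [258.0, 305.0]), (0.48, [347.0, 171.0]), (0.42, [379.0, 174.0]), (0.42, [369.0, 168.0]), (0.4, [356.0, 157.0]), (0.35, [342.0, 351.0])]
swing_point [(0.9, [279.0, 219.0])]
swing_knob [(0.61, [299.0, 205.0])]
swing_pivot [(0.84, [345.0, 241.0]), (0.19, [331.0, 173.0])]
bowl [(0.72, [287.0, 193.0])]
cup [(0.69, [267.0, 239.0]), (0.69, [341.0, 230.0]), (0.59, [314.0, 365.0])]
spatula [(0.86, [258.0, 307.0])]
```

```bash
python3 - <<'E'
import cv2
a=cv2.imread("pics/scene0.png");b=cv2.imread("pics/side0.png")
cv2.imwrite("pics/scene0z.png",cv2.resize(a[130:360,150:460],(800,594),interpolation=cv2.INTER_CUBIC))
cv2.imwrite("pics/side0z.png",cv2.resize(b[120:400,200:560],(771,600),interpolation=cv2.INTER_CUBIC))
E
```

```text
(no output)
```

View pics/scene0z.png

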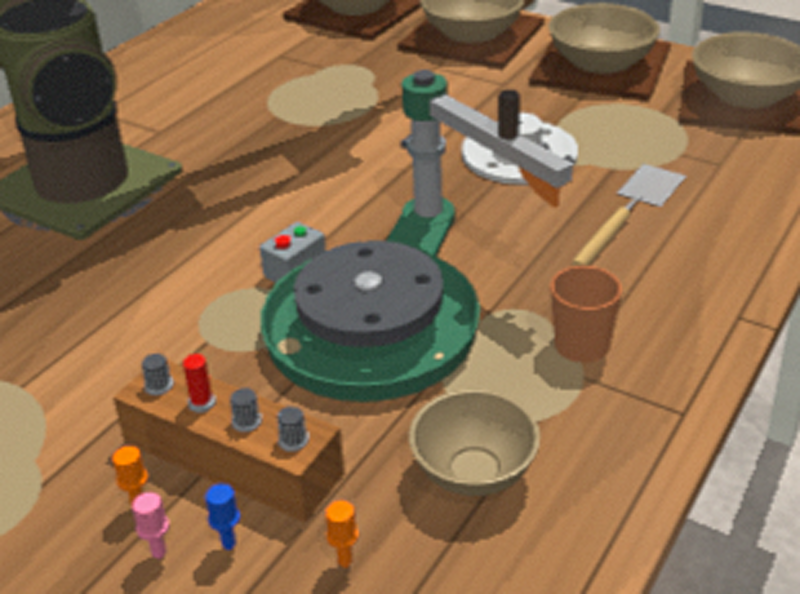

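View pics/side0z.png

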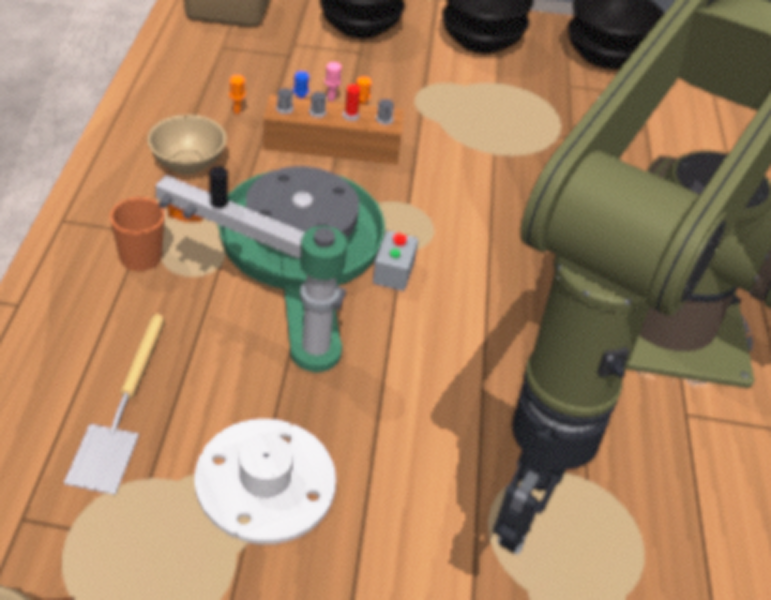

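Scene crop: the grey-headed bolts stand in rack holes at full-image px (211,277), (243,294) and (263,300), and the red pin at (228,286). The look-alikes stand outside the rack: orange (200,311) and (282,333), pink (208,330), blue (236,326). The side crop shows the seat lying on the bench at (322,346), with the template arm swung out.

```bash
cat > h.py <<'E'
from plant import *
import cv2,numpy as np
from scipy.optimize import least_squares
from scipy.spatial.transform import Rotation as Ro
def ray(n,p,c=None):
    c=c or get_calibration(n);K=c["mtx"];E=np.array(c["extrinsics"])
    d=np.linalg.solve(K,[p[0],p[1],1]);d=np.array([d[0],-d[1],-d[2]])
    R=E[:3,:3];return -R.T@E[:3,3],R.T@d
def plane(n,p,z,c=None):
    o,d=ray(n,p,c);return o+d*(z-o[2])/d[2]
def proj(n,P,c=None):
    c=c or get_calibration(n);E=np.array(c["extrinsics"]);q=E[:3,:3]@np.asarray(P,float)+E[:3,3]
    u=c["mtx"]@np.array([q[0],-q[1],-q[2]]);return u[:2]/u[2]
def lm(q,n,z=None,ms=.3,c=None):
    c=c or get_calibration(n)
    for d in landmark_of(q,n):
        if d["score"]>=ms: print(q,n,round(d["score"],2),np.round(d["point"],1).tolist(), None if z is None else plane(n,d["point"],z,c)[:2].round(1).tolist())
def rpy(R): return Ro.from_matrix(R).as_euler("xyz")
def tcp():
    s=observe();return np.array(s["position"]),Ro.from_euler("xyz",s["ee_rot"]).as_matrix(),s
def delta(target,yaw):
    """tool-frame shift and tool-z turn to reach target, tool down with tool y at yaw+-pi"""
    p,R,s=tcp();d=R.T@(np.array(target)-p)
    ty=np.arctan2(R[1,1],R[0,1]);dy=(yaw-ty+np.pi/2)%np.pi-np.pi/2
    w=Ro.from_matrix(R.T@(Ro.from_euler("z",dy).as_matrix()@Ro.from_euler("xyz",[np.pi,0,s["ee_rot"][2]]).as_matrix())).as_rotvec()
    print("pos",p.round(1),"rot",np.round(s["ee_rot"],3),"q6",round(s["q"][5],2),"-> d_tool",d.round(1),"w",w.round(3),"F",np.round(s["wrist_force"],1),"op",round(s["opening"],1),"t",round(s["t"],2))
E
python3 - <<'E'
from h import *
print([k for k in dir() if 'pinch' in k], globals().get('pinch_z'))
for n in("scene","side"):
    get_image(n)
    for q,z in(("head_c",70),("seat",0),("seat_hole0",10),("rack",0),("rack_hole0",65),("pin",65),("bolt1",65),("swing_point",140),("swing_knob",233),("swing_pivot",220),("bowl",0),("cup",0),("spatula",0)): lm(q,n,z)
get_image("wrist");print(get_calibration("wrist"))
p,R,s=tcp();print(p,R)
E
```

```text
['pinch_z'] 18.700000000000003
head_c scene 0.82 [292.2, 239.2] [542.4, -68.5]
seat scene 0.92 [353.8, 190.3] [524.8, 371.7]
seat_hole0 scene 0.89 [362.6, 177.4] [518.0, 461.1]
seat_hole0 scene 0.88 [368.7, 192.8] [588.6, 367.3]
seat_hole0 scene 0.75 [339.6, 192.8] [493.9, 315.5]
seat_hole0 scene 0.68 [335.9, 177.5] [425.9, 410.2]
seat_hole0 scene 0.68 [374.9, 265.8] [778.2, 6.7]
rack scene 0.64 [293.3, 257.3] [541.5, -68.3]
rack scene 0.62 [240.4, 303.5] [523.5, -297.1]
rack scene 0.49 [378.8, 264.4] [781.3, 28.7]
rack_hole0 scene 0.8 [226.1, 285.1] [496.3, -309.7]
rack_hole0 scene 0.64 [212.2, 278.2] [446.4, -307.9]
rack_hole0 scene 0.64 [247.9, 294.8] [568.2, -309.3]
rack_hole0 scene 0.61 [263.9, 298.1] [610.6, -298.5]
pin scene 0.7 [229.2, 283.7] [500.0, -301.7]
pin scene 0.35 [208.2, 281.3] [445.4, -322.0]
bolt1 scene 0.62 [236.8, 332.7] [622.2, -417.1]
bolt1 scene 0.6 [242.2, 292.7] [550.8, -310.6]
bolt1 scene 0.59 [262.1, 298.2] [606.9, -301.0]
bolt1 scene 0.59 [209.4, 280.9] [447.1, -319.3]
bolt1 scene 0.59 [208.3, 336.4] [572.3, -457.6]
bolt1 scene 0.58 [283.6, 335.9] [721.1
[... 2018 characters left out ...]
([[283.96276649,   0.        , 319.46741404],
       [  0.        , 283.96276649, 197.9523676 ],
       [  0.        ,   0.        ,   1.        ]]), 'extrinsics': array([[ 4.07585837e-01,  9.13165493e-01,  1.60212191e-03,
        -5.75696892e+02],
       [-8.73314512e-01,  3.90310046e-01, -2.91513003e-01,
         3.76382079e+01],
       [-2.66824939e-01,  1.17417415e-01,  9.56565524e-01,
        -3.79332904e+02],
       [ 0.00000000e+00,  0.00000000e+00,  0.00000000e+00,
         1.00000000e+00]])}
[234.37107844 525.04367913 231.28248461] [[-9.13182332e-01  4.07551257e-01 -2.70848155e-05]
 [ 4.07551258e-01  9.13182329e-01 -7.51275650e-05]
 [-5.88495859e-06 -7.96436156e-05 -9.99999997e-01]]
```

Call:
move_arm(deltas=[{"translation": [-36, -2, 0]}, {"translation": [-36, -2, 0]}, {"translation": [-36, -3, 0]}, {"translation": [-36, -2, 0]}, {"translation": [-36, -2, 0]}, {"translation": [-36, -3, 0]}, {"translation": [-36, -2, 0]}, {"translation": [-36, -3, 0]}, {"translation": [-32, -2, 0]}, {"translation": [0, 0, 0]}], claw=1)

```text
invalid input
```

```bash
python3 - <<'E'
from h import *
delta([518,375,100],0)
c=get_calibration("wrist");im=get_image("wrist");cv2.imwrite("pics/w1.png",im[:,:,::-1])
lm("seat","wrist",0,.1,c);lm("seat_hole0","wrist",10,.1,c)
m=masks_of("seat","wrist")
for d in m[:2]: print(d["score"],d["bbox"])
E
```

```text
pos [234.4 525.  231.3] rot [-3.142  0.     2.722] q6 -0.07 -> d_tool [-320.2  -21.4  131.3] w [-0.     0.     1.151] F [0.3 0.4 0.7] op 85.7 t 2.95
seat_hole0 wrist 0.69 [298.0, 326.7] [445.9, 394.8]
0.68 [257.4, 311.9, 351.7, 343.9]
```

View pics/w1.png

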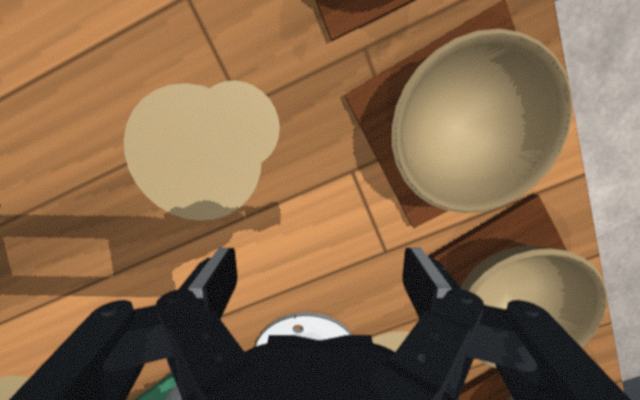

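Call:
move_arm(deltas=[{"translation": [-36, -2, 0], "angular": [0, 0, 0]}, {"translation": [-36, -2, 0], "angular": [0, 0, 0]}, {"translation": [-36, -3, 0], "angular": [0, 0, 0]}, {"translation": [-36, -2, 0], "angular": [0, 0, 0]}, {"translation": [-36, -2, 0], "angular": [0, 0, 0]}, {"translation": [-36, -3, 0], "angular": [0, 0, 0]}, {"translation": [-36, -2, 0], "angular": [0, 0, 0]}, {"translation": [-36, -3, 0], "angular": [0, 0, 0]}, {"translation": [-32, -2, 0], "angular": [0, 0, 0]}, {"translation": [0, 0, 0], "angular": [0, 0, 0]}], claw=1)

```text
t: 3.98
position: [524.1, 372.3, 231.0]
ee_rot: [3.141, 0.004, 2.717]
wrist_force: [-0.3, 0.3, -0.5]
opening: 85.5
grasp_force: 0.0
```

```bash
python3 - <<'E'
from h import *
delta([518,375,100],0)
c=get_calibration("wrist");im=get_image("wrist");cv2.imwrite("pics/w2.png",im[:,:,::-1])
lm("seat","wrist",0,.1,c);lm("seat_hole0","wrist",10,.1,c)
m=masks_of("seat","wrist")
for d in m[:2]: print(d["score"],d["bbox"])
E
```

```text
pos [524.1 372.3 231. ] rot [3.141 0.004 2.717] q6 -0.59 -> d_tool [ 7.20e+00 -1.00e-01  1.31e+02] w [0.003 0.004 1.146] F [-0.3  0.3 -0.5] op 85.5 t 3.98
seat wrist 0.55 [319.1, 155.0] [507.2, 380.3]
seat_hole0 wrist 0.94 [366.7, 149.8] [524.9, 439.0]
seat_hole0 wrist 0.83 [273.1, 166.5] [494.8, 320.4]
seat_hole0 wrist 0.76 [307.4, 103.8] [443.2, 393.6]
seat_hole0 wrist 0.67 [329.2, 203.2] [570.8, 366.5]
0.89 [254.1, 88.8, 386.5, 221.2]
```

View pics/w2.png

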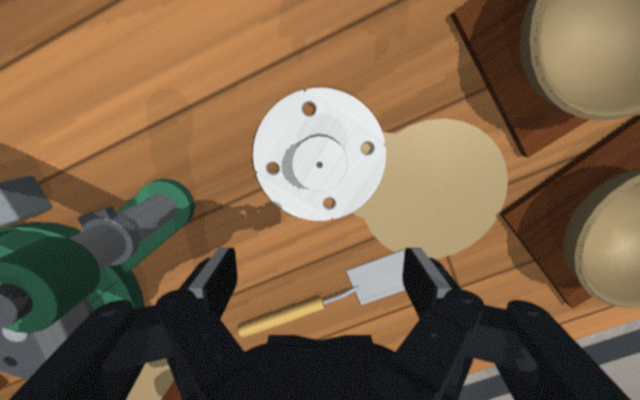

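Wrist picture: the seat is centred near (319,155), with its four holes at (308,104), (367,150), (330,203) and (273,167). That puts the seat at about (508,380), turned 32°. Next I look at the head from above.

Call:
move_arm(deltas=[{"translation": [0, 0, -37], "angular": [0, 0, 0]}, {"translation": [0, 0, -37], "angular": [0, 0, 0]}, {"translation": [0, 0, -36], "angular": [0, 0, 0]}])

```text
t: 4.43
position: [515.8, 376.2, 342.0]
ee_rot: [-3.14, -0.002, 2.724]
wrist_force: [0.5, 0.8, 0.5]
opening: 85.0
grasp_force: 0.0
```

Call:
move_arm(deltas=[{"translation": [-18, -36, 0], "angular": [0, 0, 0]}, {"translation": [-18, -36, 0], "angular": [0, 0, 0]}, {"translation": [-18, -36, 0], "angular": [0, 0, 0]}, {"translation": [-18, -36, 0], "angular": [0, 0, 0]}, {"translation": [-18, -36, 0], "angular": [0, 0, 0]}, {"translation": [-18, -36, 0], "angular": [0, 0, 0]}, {"translation": [-18, -36, 0], "angular": [0, 0, 0]}, {"translation": [-18, -36, 0], "angular": [0, 0, 0]}, {"translation": [-18, -36, 0], "angular": [0, 0, 0]}, {"translation": [-18, -36, 0], "angular": [0, 0, 0]}])

```text
t: 5.27
position: [534.6, -26.7, 341.7]
ee_rot: [3.141, 0.0, 2.724]
wrist_force: [0.0, -0.5, -0.3]
opening: 85.5
grasp_force: 0.0
```

Call:
move_arm(deltas=[{"translation": [0, 0, 0], "angular": [0, 0, 0]}, {"translation": [0, 0, 0], "angular": [0, 0, 0]}])

```text
t: 5.43
position: [535.0, -27.3, 341.4]
ee_rot: [3.141, -0.0, 2.719]
wrist_force: [-0.6, 0.7, -0.2]
opening: 85.4
grasp_force: 0.0
```

```bash
python3 - <<'E'
from h import *
delta([541,-68,340],0)
c=get_calibration("wrist");im=get_image("wrist");cv2.imwrite("pics/w3.png",im[:,:,::-1])
for q,z in(("head_c",70),("seat_hole0",70),("machine",0),("swing_knob",233),("swing_pivot",220),("swing_point",140),("rack",0),("pin",65),("rack_hole0",65),("bolt1",65)):lm(q,"wrist",z,.2,c)
E
```

```text
pos [535.  -27.3 341.4] rot [ 3.141 -0.     2.719] q6 -1.28 -> d_tool [-22.1 -34.7   1.4] w [ 0.    -0.     1.149] F [-0.6  0.7 -0.2] op 85.4 t 5.43
head_c wrist 0.7 [297.3, 176.6] [538.6, -64.2]
seat_hole0 wrist 0.98 [609.7, 21.2] [518.9, 390.1]
seat_hole0 wrist 0.91 [521.1, 41.6] [495.7, 280.8]
seat_hole0 wrist 0.87 [559.0, 73.5] [555.0, 319.0]
machine wrist 0.76 [298.4, 170.9] [542.3, -69.5]
swing_knob wrist 0.98 [493.2, 224.1] [629.0, 113.0]
swing_pivot wrist 0.89 [469.6, 59.2] [480.7, 137.6]
swing_pivot wrist 0.28 [189.9, 271.5] [558.7, -187.5]
swing_point wrist 0.79 [443.7, 254.5] [704.9, 81.4]
rack wrist 0.56 [177.8, 214.5] [525.2, -303.6]
pin wrist 0.75 [149.4, 215.5] [500.5, -304.1]
rack_hole0 wrist 0.87 [126.9, 187.2] [447.7, -309.2]
rack_hole0 wrist 0.76 [189.0, 269.8] [609.0, -298.8]
rack_hole0 wrist 0.68 [169.1, 247.6] [560.5, -306.5]
rack_hole0 wrist 0.6 [149.6, 214.6] [499.3, -302.9]
bolt1 wrist 0.86 [146.9, 279.6] [595.8, -373.6]
bolt1 wrist 0.79 [169.6, 247.0] [559.9, -305.2]
bolt1 wrist 0.75 [110.4, 261.0] [541.5, -408.5]
bolt1 wrist 0.73 [125.7, 186.4] [445.9, -310.1]
bolt1 wrist 0.65 [106.0, 226.9] [488.4, -378.0]
bolt1 wrist 0.64 [190.6, 267.7] [606.7, -294.2]
```

View pics/w3.png

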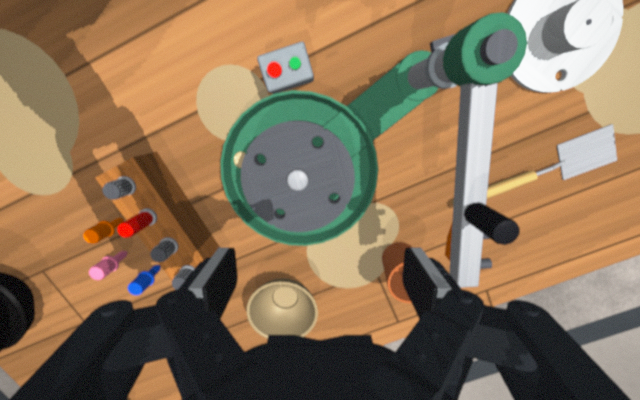

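The head centre is at about (297,180) and its holes at (260,159), (317,142), (334,198) and (280,213). Refining those numerically.

```bash
python3 - <<'E'
from h import *
im=cv2.imread("pics/w3.png");g=cv2.cvtColor(im,cv2.COLOR_BGR2GRAY).astype(float)
c=get_calibration("wrist");P=[]
for u,v in((260,159),(317,142),(334,198),(280,213)):
    w=g[v-8:v+9,u-8:u+9];t=np.median(w);m=np.clip(t-20-w,0,30)
    n,l,st,ce=cv2.connectedComponentsWithStats((m>0).astype(np.uint8));k=min(range(1,n),key=lambda i:np.hypot(*(ce[i]-8))-(st[i,4]>8)*5)
    yy,xx=np.mgrid[0:17,0:17];m=m*(l==k)
    p=(u-8+(m*xx).sum()/m.sum(),v-8+(m*yy).sum()/m.sum());q=plane("wrist",p,68,c)[:2];P.append(q);print(np.round(p,1),q.round(1),st[k,4])
P=np.array(P);C=P.mean(0);print("centre",C,[round(float(np.degrees(np.arctan2(*(q-C)[::-1]))),1) for q in P],[np.hypot(*(q-C)).round(1) for q in P])
print(proj("wrist",[*C,70],c))
E
```

```text
[258.7 160. ] [ 494.  -104.6] 88
[317.8 144.1] [508.3 -15.6] 68
[333.8 199.2] [594.7 -27.3] 76
[278.9 215. ] [ 583.5 -115.8] 60
centre [545.11100738 -65.85870639] [-142.8, 126.3, 37.8, -52.5] [np.float64(64.2), np.float64(62.3), np.float64(62.8), np.float64(63.0)]
[297.21540357 180.74445357]
```

Call:
move_arm(deltas=[{"translation": [19, 36, 0], "angular": [0, 0, 0]}, {"translation": [19, 36, 0], "angular": [0, 0, 0]}, {"translation": [19, 36, 0], "angular": [0, 0, 0]}, {"translation": [19, 36, 0], "angular": [0, 0, 0]}, {"translation": [19, 36, 0], "angular": [0, 0, 0]}, {"translation": [19, 36, 0], "angular": [0, 0, 0]}, {"translation": [19, 36, 0], "angular": [0, 0, 0]}, {"translation": [19, 36, 0], "angular": [0, 0, 0]}, {"translation": [19, 36, 0], "angular": [0, 0, 0]}, {"translation": [19, 36, 0], "angular": [0, 0, 0]}])

```text
t: 6.82
position: [508.3, 381.7, 341.3]
ee_rot: [3.142, 0.0, 2.722]
wrist_force: [0.9, -0.4, 0.5]
opening: 85.6
grasp_force: 0.0
```

Call:
move_arm(deltas=[{"translation": [0, 0, 40], "angular": [0, 0, 0]}, {"translation": [0, 0, 40], "angular": [0, 0, 0]}, {"translation": [0, 0, 40], "angular": [0, 0, 0]}, {"translation": [0, 0, 40], "angular": [0, 0, 0]}, {"translation": [0, 0, 20], "angular": [0, 0, 0]}, {"translation": [0, 0, 0], "angular": [0, 0, 0]}, {"translation": [0, 0, 0], "angular": [0, 0, 0]}])

```text
t: 7.4
position: [508.3, 379.3, 160.2]
ee_rot: [-3.139, -0.002, 2.722]
wrist_force: [-0.4, -0.1, 0.5]
opening: 85.5
grasp_force: 0.0
```

```bash
python3 - <<'E'
from h import *
c=get_calibration("wrist");im=get_image("wrist");cv2.imwrite("pics/w4.png",im[:,:,::-1])
lm("seat","wrist",0,.2,c);lm("seat_hole0","wrist",10,.2,c)
L=[plane("wrist",d["point"],10,c)[:2] for d in landmark_of("seat_hole0","wrist")[:4]];L=np.array(L);C=L.mean(0)
print(C,[round(float(np.degrees(np.arctan2(*(q-C)[::-1]))%90-45),1) for q in L],[np.hypot(*(q-C)).round(1) for q in L])
d=masks_of("seat","wrist")[0];print(d["score"],d["bbox"])
m=d["pixels"].astype(np.uint8);cs=max(cv2.findContours(m,0,1)[0],key=cv2.contourArea)[:,0]
W=np.array([plane("wrist",p,8,c)[:2] for p in cs]);f=least_squares(lambda a:np.hypot(W[:,0]-a[0],W[:,1]-a[1])-a[2],[508,380,85],loss="soft_l1");print("circle",f.x,f.cost)
delta([C[0],C[1],16],0)
E
```

```text
seat wrist 0.94 [317.7, 183.9] [508.9, 377.1]
seat_hole0 wrist 0.86 [266.3, 197.8] [498.2, 321.1]
seat_hole0 wrist 0.86 [328.5, 240.6] [572.0, 362.3]
seat_hole0 wrist 0.79 [308.7, 125.1] [447.6, 394.7]
seat_hole0 wrist 0.62 [378.7, 177.2] [526.3, 440.0]
[511.00564878 379.51994973] [32.6, 29.2, 31.5, 30.8] [np.float64(59.8), np.float64(63.4), np.float64(65.2), np.float64(62.4)]
0.82 [237.9, 101.9, 400.0, 259.4]
circle [509.76566393 379.13034313  84.97979042] 57.123220274314306
pos [510.4 380.4 163.9] rot [3.138e+00 3.000e-03 2.722e+00] q6 -0.58 -> d_tool [ -0.5  -1.2 147.9] w [0.005 0.    1.151] F [ 0.2 -0.3 -0.5] op 85.6 t 7.65
```

Call:
move_arm(deltas=[{"translation": [-1, 0, 36], "angular": [0, 0, 0]}, {"translation": [0, 0, 36], "angular": [0, 0, 0]}, {"translation": [0, 0, 36], "angular": [0, 0, 0]}, {"translation": [0, 0, 25], "angular": [0, 0, 0]}, {"translation": [0, 0, 12], "angular": [0, 0, 0]}, {"translation": [0, 0, 0], "angular": [0, 0, 0]}])

```text
t: 8.15
position: [508.7, 378.3, 14.4]
ee_rot: [-3.138, -0.002, 2.722]
wrist_force: [-0.2, -0.7, -0.1]
opening: 85.6
grasp_force: 0.0
```

Call:
move_arm(deltas=[{"translation": [0, 0, 0], "angular": [0, 0, 0]}, {"translation": [0, 0, 0], "angular": [0, 0, 0]}, {"translation": [0, 0, 0], "angular": [0, 0, 0]}, {"translation": [0, 0, 0], "angular": [0, 0, 0]}, {"translation": [0, 0, 0], "angular": [0, 0, 0]}, {"translation": [0, 0, 0], "angular": [0, 0, 0]}, {"translation": [0, 0, 0], "angular": [0, 0, 0]}, {"translation": [0, 0, 0], "angular": [0, 0, 0]}], claw=-1, newtons=80)

```text
t: 8.82
position: [511.4, 379.8, 19.1]
ee_rot: [3.138, 0.003, 2.722]
wrist_force: [0.4, 0.0, 7.0]
opening: 62.0
grasp_force: 89.4
```

```bash
cat >> h.py <<'E'
E0=np.array([[4.07585837e-01,9.13165493e-01,1.60212191e-03,-5.75696892e+02],[-8.73314512e-01,3.90310046e-01,-2.91513003e-01,3.76382079e+01],[-2.66824939e-01,1.17417415e-01,9.56565524e-01,-3.79332904e+02],[0,0,0,1]])
def T(p,yaw):
    M=np.eye(4);M[:3,:3]=Ro.from_euler("xyz",[np.pi,0,yaw]).as_matrix();M[:3,3]=p;return M
T0=T([234.38,525.069,231.305],2.7218)
def cw(p,yaw): # wrist calibration from commanded pose
    c=get_calibration("wrist");c["extrinsics"]=E0@T0@np.linalg.inv(T(p,yaw));return c
E
python3 - <<'E'
from h import *
c=cw([535.7,-26.6,341.3],2.7218)
im=cv2.imread("pics/w3.png");g=cv2.cvtColor(im,cv2.COLOR_BGR2GRAY)
P=np.array([plane("wrist",p,70,c)[:2] for p in((258.7,160),(317.8,144.1),(333.8,199.2),(278.9,215))]);print("holes",P.mean(0))
w=g[165:197,282:314];m=(w>150).astype(np.uint8);n,l,st,ce=cv2.connectedComponentsWithStats(m);k=1+np.argmax(st[1:,4]);p=ce[k]+[282,165];print("spigot",p,st[k],plane("wrist",p,78,c)[:2],w.max(),np.median(w))
hsv=cv2.cvtColor(im,cv2.COLOR_BGR2HSV)
gm=((hsv[...,1]<70)&(hsv[...,2]<130)&(hsv[...,2]>55)).astype(np.uint8);gm[:100]=0;gm[260:]=0;gm[:,:215]=0;gm[:,380:]=0
gm=cv2.morphologyEx(gm,cv2.MORPH_CLOSE,np.ones((5,5)))
cs=max(cv2.findContours(gm,0,1)[0],key=cv2.contourArea)[:,0];W=np.array([plane("wrist",p,70,c)[:2] for p in cs])
f=least_squares(lambda a:np.hypot(W[:,0]-a[0],W[:,1]-a[1])-a[2],[541,-67,85],loss="soft_l1");print("disc",f.x,f.cost,cv2.boundingRect(cs))
E
```

```text
holes [544.72001797 -66.12633628]
spigot [297.40243902 179.74390244] [  6   5  20  21 328] [542.33004551 -64.22999534] 238 115.0
disc [542.66176766 -65.40449663  84.42220425] 74.55785206366626 (237, 121, 118, 111)
```

Call:
move_arm(deltas=[{"translation": [0, 0, -15], "angular": [0, 0, 0]}, {"translation": [0, 0, -35], "angular": [0, 0, 0]}, {"translation": [0, 0, -35], "angular": [0, 0, 0]}, {"translation": [0, 0, -35], "angular": [0, 0, 0]}, {"translation": [0, 0, -35], "angular": [0, 0, 0]}, {"translation": [0, 0, -35], "angular": [0, 0, 0]}, {"translation": [0, 0, -35], "angular": [0, 0, 0]}, {"translation": [0, 0, -35], "angular": [0, 0, 0]}, {"translation": [0, 0, -24], "angular": [0, 0, 0]}, {"translation": [0, 0, 0], "angular": [0, 0, 0]}])

```text
t: 9.65
position: [512.1, 380.9, 307.3]
ee_rot: [3.131, 0.007, 2.722]
wrist_force: [1.1, 1.6, -5.6]
opening: 62.1
grasp_force: 91.7
```

Call:
move_arm(deltas=[{"translation": [-17, -32, 0], "angular": [0, 0, 0]}, {"translation": [-18, -33, 0], "angular": [0, 0, 0]}, {"translation": [-18, -33, 0], "angular": [0, 0, 0]}, {"translation": [-18, -33, 0], "angular": [0, 0, 0]}, {"translation": [-18, -33, 0], "angular": [0, 0, 0]}, {"translation": [-18, -33, 0], "angular": [0, 0, 0]}, {"translation": [-18, -33, 0], "angular": [0, 0, 0]}, {"translation": [-18, -33, 0], "angular": [0, 0, 0]}, {"translation": [-18, -33, 0], "angular": [0, 0, 0]}, {"translation": [-18, -33, 0], "angular": [0, 0, 0]}])

```text
t: 10.48
position: [537.3, 4.2, 297.7]
ee_rot: [-3.14, -0.004, 2.722]
wrist_force: [0.7, -0.2, -6.9]
opening: 61.8
grasp_force: 91.7
```

Call:
move_arm(deltas=[{"translation": [-18, -33, 0], "angular": [0, 0, 0]}, {"translation": [-14, -31, 0], "angular": [0, 0, 0]}, {"translation": [0, 0, 0], "angular": [0, 0, 0.11]}, {"translation": [0, 0, 0], "angular": [0, 0, 0.11]}, {"translation": [0, 0, 0], "angular": [0, 0, 0.11]}, {"translation": [0, 0, 0], "angular": [0, 0, 0.11]}, {"translation": [0, 0, 0], "angular": [0, 0, 0.11]}, {"translation": [0, 0, 0], "angular": [0, 0, 0.11]}, {"translation": [0, 0, 0], "angular": [0, 0, 0.022]}, {"translation": [0, 0, 0], "angular": [0, 0, 0]}])

```text
t: 11.32
position: [541.0, -65.4, 298.2]
ee_rot: [-3.139, -0.002, 2.041]
wrist_force: [0.0, -0.9, -7.0]
opening: 62.0
grasp_force: 92.1
```

```bash
python3 - <<'E'
from h import *
delta([542.7,-65.6,300],2.04-np.pi/2)
c=get_calibration("wrist");im=get_image("wrist");cv2.imwrite("pics/w5.png",im[:,:,::-1])
p,R,s=tcp();print(p)
for q in("seat_hole0","head_c","seat"):lm(q,"wrist",p[2]-6,.2,c)
E
```

```text
pos [541.  -65.4 298.2] rot [-3.139e+00 -2.000e-03  2.041e+00] q6 -0.67 -> d_tool [-0.9  1.4 -1.8] w [-0.003 -0.002  0.001] F [ 0.  -0.9 -7. ] op 62.0 t 11.32
[541.29974953 -65.4555244  298.6321079 ]
seat_hole0 wrist 0.93 [338.3, 327.7] [577.5, -110.7]
seat_hole0 wrist 0.73 [293.9, 133.7] [500.4, -14.5]
seat_hole0 wrist 0.58 [429.0, 226.6] [590.7, -26.2]
seat wrist 0.73 [318.3, 236.8] [537.7, -60.3]
```

View pics/w5.png

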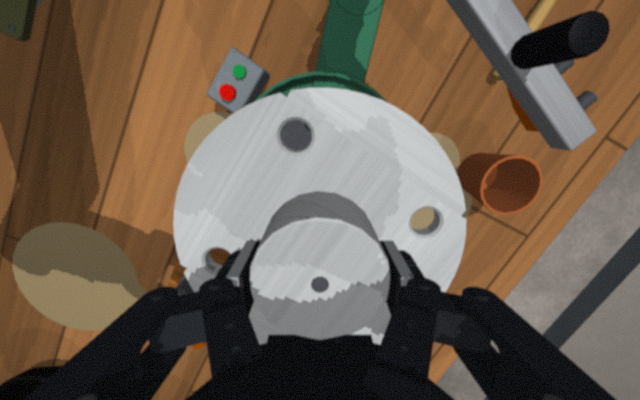

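The seat is held, with the boss dot at (320,284) and flange holes at (296,135), (426,220) and (218,258). Measuring how it lies in the hand.

```bash
python3 - <<'E'
from h import *
c=cw([542.3,-65.8,300.3],2.040)
for dz in (0,):
  print("boss dot",plane("wrist",(320,284.5),284+52,c)[:2])
  obs=np.array([(296,134.5),(426,220.5),(338.3,-1)][:2])
  # fit centre,yaw from holes + dot
  X=[(296,134.5),(426,220.5)]
  def res(a):
    ang=a[2]+np.radians([135,45]);H=[[a[0]+62.23*np.cos(t),a[1]+62.23*np.sin(t),294] for t in ang]
    return np.concatenate([proj("wrist",h,c)-x for h,x in zip(H,X)]+[proj("wrist",[a[0],a[1],336],c)-(320,284.5)])
  f=least_squares(res,[542,-66,-.13]);print(f.x[:2],np.degrees(f.x[2]),f.fun.round(1))
im=cv2.imread("pics/w5.png");hsv=cv2.cvtColor(im,cv2.COLOR_BGR2HSV)
m=((hsv[...,1]<40)&(hsv[...,2]>150)).astype(np.uint8);m[260:]=0
m=cv2.morphologyEx(m,cv2.MORPH_CLOSE,np.ones((5,5)));n,l,st,ce=cv2.connectedComponentsWithStats(m);k=1+np.argmax(st[1:,4]);cs=max(cv2.findContours((l==k).astype(np.uint8),0,1)[0],key=cv2.contourArea)[:,0]
W=np.array([plane("wrist",p,294,c)[:2] for p in cs if p[1]<200 and (p[0]<250 or p[0]>390 or p[1]<110)])
f=least_squares(lambda a:np.hypot(W[:,0]-a[0],W[:,1]-a[1])-85,[542,-66],loss="soft_l1");print("rim",f.x,f.cost,len(W))
E
```

```text
boss dot [541.75133038 -63.61819723]
[541.58975392 -63.4863696 ] -6.369121491480483 [-0.9 -0.2  1.3  0.9 -0.2 -0.4]
rim [542.42632336 -65.06924831] 30.358530273811308 357
```

Call:
move_arm(deltas=[{"translation": [-1, 0, 36], "angular": [0, 0, 0.02]}, {"translation": [0, 0, 36], "angular": [0, 0, 0]}, {"translation": [0, 0, 36], "angular": [0, 0, 0]}, {"translation": [0, 0, 36], "angular": [0, 0, 0]}, {"translation": [0, 0, 30], "angular": [0, 0, 0]}, {"translation": [0, 0, 18], "angular": [0, 0, 0]}, {"translation": [0, 0, 8], "angular": [0, 0, 0]}, {"translation": [0, 0, 3], "angular": [0, 0, 0]}, {"translation": [0, 0, 0], "angular": [0, 0, 0]}, {"translation": [0, 0, 0], "angular": [0, 0, 0]}])

```text
t: 12.35
position: [544.4, -66.9, 98.7]
ee_rot: [3.139, 0.002, 2.02]
wrist_force: [0.0, 0.2, -6.9]
opening: 62.2
grasp_force: 92.3
```

Call:
move_arm(deltas=[{"translation": [0, 0, 2], "angular": [0, 0, 0]}, {"translation": [0, 0, 1], "angular": [0, 0, 0]}, {"translation": [0, 0, 1], "angular": [0, 0, 0]}, {"translation": [0, 0, 0], "angular": [0, 0, 0]}])

```text
t: 12.68
position: [543.0, -66.7, 93.8]
ee_rot: [3.141, 0.001, 2.02]
wrist_force: [0.0, -0.1, -6.8]
opening: 62.1
grasp_force: 92.3
```

Call:
move_arm(deltas=[{"translation": [0, 0, 1], "angular": [0, 0, 0]}, {"translation": [0, 0, 1], "angular": [0, 0, 0]}, {"translation": [0, 0, 1], "angular": [0, 0, 0]}, {"translation": [0, 0, 0], "angular": [0, 0, 0]}])

```text
t: 13.02
position: [542.6, -66.6, 90.0]
ee_rot: [-3.141, -0.0, 2.02]
wrist_force: [-0.3, 0.8, -7.3]
opening: 62.0
grasp_force: 92.3
```

Call:
move_arm(deltas=[{"translation": [0, 0, 1], "angular": [0, 0, 0]}, {"translation": [0, 0, 1], "angular": [0, 0, 0]}, {"translation": [0, 0, 0], "angular": [0, 0, 0]}])

```text
t: 13.27
position: [542.8, -66.7, 89.1]
ee_rot: [3.141, 0.0, 2.02]
wrist_force: [-1.9, -0.0, 2.2]
opening: 62.0
grasp_force: 93.1
```

Call:
move_arm(deltas=[{"translation": [0, 0, 1], "angular": [0, 0, 0]}, {"translation": [0, 0, 0.5], "angular": [0, 0, 0]}, {"translation": [0, 0, 0], "angular": [0, 0, 0]}])

```text
t: 13.52
position: [542.9, -66.7, 89.0]
ee_rot: [3.141, 0.001, 2.02]
wrist_force: [-5.1, 1.7, 12.8]
opening: 61.9
grasp_force: 94.3
```

Call:
move_arm(deltas=[{"translation": [0.8, -0.7, 0], "angular": [0, 0, 0]}, {"translation": [0, 0, 0], "angular": [0, 0, 0]}, {"translation": [0, 0, 0], "angular": [0, 0, 0]}])

```text
t: 13.77
position: [542.9, -66.7, 89.0]
ee_rot: [3.139, 0.002, 2.02]
wrist_force: [-3.0, -0.6, 10.3]
opening: 62.0
grasp_force: 93.8
```

Call:
move_arm(deltas=[{"translation": [0, 0, 0.5], "angular": [0, 0, 0]}, {"translation": [0, 0, 0.5], "angular": [0, 0, 0]}, {"translation": [0, 0, 0], "angular": [0, 0, 0]}])

```text
t: 14.02
position: [542.9, -66.6, 89.0]
ee_rot: [3.139, 0.003, 2.02]
wrist_force: [-4.5, 1.3, 17.1]
opening: 61.8
grasp_force: 94.7
```

Call:
move_arm(deltas=[{"translation": [0, 0, -1], "angular": [0, 0, 0]}, {"translation": [0, 0, 0], "angular": [0, 0, 0]}])

```text
t: 14.18
position: [542.9, -66.7, 89.0]
ee_rot: [3.139, 0.002, 2.02]
wrist_force: [-3.2, 0.1, 11.4]
opening: 61.9
grasp_force: 93.8
```

Call:
move_arm(deltas=[{"translation": [0, 0, 0], "angular": [0, 0, 0]}, {"translation": [0, 0, 0], "angular": [0, 0, 0]}, {"translation": [0, 0, 0], "angular": [0, 0, 0]}, {"translation": [0, 0, 0], "angular": [0, 0, 0]}, {"translation": [0, 0, -20], "angular": [0, 0, 0]}, {"translation": [0, 0, -30], "angular": [0, 0, 0]}, {"translation": [0, 0, -36], "angular": [0, 0, 0]}, {"translation": [0, 0, -36], "angular": [0, 0, 0]}, {"translation": [0, 0, 0], "angular": [0, 0, 0]}, {"translation": [0, 0, 0], "angular": [0, 0, 0]}], claw=1)

```text
t: 15.02
position: [543.9, -66.6, 211.4]
ee_rot: [3.136, 0.004, 2.02]
wrist_force: [0.5, 0.5, -0.1]
opening: 85.8
grasp_force: 0.0
```

```bash
python3 - <<'E'
from h import *
c=get_calibration("wrist");im=get_image("wrist");cv2.imwrite("pics/w6.png",im[:,:,::-1])
delta([542.7,-65.6,210],0)
lm("seat","wrist",70,.2,c);lm("seat_hole0","wrist",80,.2,c)
L=np.array([plane("wrist",d["point"],80,c)[:2] for d in landmark_of("seat_hole0","wrist")[:4]]);C=L.mean(0)
print(C,[round(float(np.degrees(np.arctan2(*(q-C)[::-1]))%90-45),1) for q in L],[np.hypot(*(q-C)).round(1) for q in L])
E
```

```text
pos [542.2 -66.3 209.4] rot [3.14e+00 1.00e-03 2.02e+00] q6 -0.65 -> d_tool [ 0.4  0.7 -0.6] w [0.002 0.001 0.449] F [0.6 0.5 0.5] op 85.1 t 15.07
seat wrist 0.34 [240.7, 312.7] [527.6, -247.3]
seat_hole0 wrist 0.85 [381.2, 177.7] [594.8, -29.3]
seat_hole0 wrist 0.84 [327.4, 244.9] [579.1, -118.2]
seat_hole0 wrist 0.71 [258.5, 197.6] [493.1, -100.9]
seat_hole0 wrist 0.65 [305.0, 121.4] [504.1, -13.1]
[542.78634373 -65.3612445 ] [-10.3, -10.5, -9.4, -8.5] [np.float64(63.3), np.float64(64.1), np.float64(61.1), np.float64(65.0)]
```

View pics/w6.png

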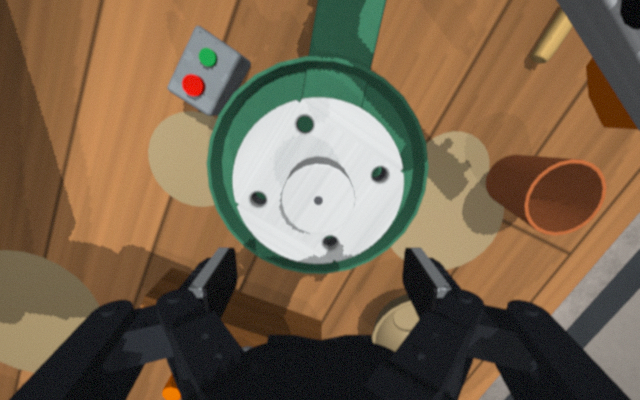

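The seat lies in the pan on the head: boss dot (318,200), holes (305,123), (380,175), (330,243) and (258,198), all lined up well enough. Now turning the tool and looking at the rack.

Call:
move_arm(deltas=[{"translation": [0, 0, -6], "angular": [0, 0, 0.12]}, {"translation": [0, 0, -6], "angular": [0, 0, 0.12]}, {"translation": [0, 0, -6], "angular": [0, 0, 0.12]}, {"translation": [0, 0, -6], "angular": [0, 0, 0.12]}, {"translation": [0, 0, -6], "angular": [0, 0, 0.12]}, {"translation": [0, 0, -6], "angular": [0, 0, 0.12]}, {"translation": [0, 0, -6], "angular": [0, 0, 0.12]}, {"translation": [0, 0, 0], "angular": [0, 0, 0.12]}, {"translation": [0, 0, 0], "angular": [0, 0, 0.12]}, {"translation": [0, 0, 0], "angular": [0, 0, 0.12]}])

```text
t: 16.05
position: [541.0, -66.0, 249.0]
ee_rot: [-3.139, 0.002, 0.814]
wrist_force: [-0.4, 0.0, -0.3]
opening: 85.2
grasp_force: 0.0
```

Call:
move_arm(deltas=[{"translation": [0, 0, 0], "angular": [0, 0, 0.12]}, {"translation": [0, 0, 0], "angular": [0, 0, 0.12]}, {"translation": [0, 0, 0], "angular": [0, 0, 0.12]}, {"translation": [0, 0, 0], "angular": [0, 0, 0.12]}, {"translation": [0, 0, 0], "angular": [0, 0, 0.12]}, {"translation": [0, 0, 0], "angular": [0, 0, 0.12]}, {"translation": [0, 0, 0], "angular": [0, 0, 0.05]}])

```text
t: 16.63
position: [540.9, -66.1, 248.8]
ee_rot: [-3.141, 0.004, 0.044]
wrist_force: [-0.1, 0.4, 0.1]
opening: 85.6
grasp_force: 0.0
```

Call:
move_arm(deltas=[{"translation": [-7, 35, 0], "angular": [0, 0, 0]}, {"translation": [-7, 35, 0], "angular": [0, 0, 0]}, {"translation": [-7, 35, 0], "angular": [0, 0, 0]}, {"translation": [-7, 35, 0], "angular": [0, 0, 0]}, {"translation": [-7, 35, 0], "angular": [0, 0, 0]}, {"translation": [-7, 35, 0], "angular": [0, 0, 0]}, {"translation": [-7, 28, 0], "angular": [0, 0, 0]}, {"translation": [0, 0, 0], "angular": [0, 0, 0]}, {"translation": [0, 0, 0], "angular": [0, 0, 0]}])

```text
t: 17.38
position: [503.6, -307.5, 248.7]
ee_rot: [-3.139, 0.003, 0.047]
wrist_force: [-0.1, 0.6, 0.1]
opening: 85.5
grasp_force: 0.0
```

```bash
python3 - <<'E'
from h import *
c=get_calibration("wrist");im=get_image("wrist");cv2.imwrite("pics/w7.png",im[:,:,::-1])
delta([500,-303,80],np.radians(93))
for q,z in(("rack",0),("rack_hole0",65),("pin",65),("bolt1",65)): lm(q,"wrist",z,.2,c)
E
```

```text
pos [ 503.9 -306.1  249. ] rot [-3.139e+00  3.000e-03  4.800e-02] q6 0.9 -> d_tool [ -3.3  -2.8 169. ] w [-0.003  0.003 -0.004] F [ 0.3  0.4 -0.7] op 85.4 t 17.43
rack wrist 0.6 [323.4, 144.4] [534.5, -310.0]
rack_hole0 wrist 0.82 [325.6, 130.8] [556.9, -310.7]
rack_hole0 wrist 0.81 [321.8, 74.0] [615.4, -303.6]
rack_hole0 wrist 0.73 [324.1, 177.2] [503.6, -311.8]
pin wrist 0.95 [323.6, 175.7] [505.4, -311.1]
bolt1 wrist 0.96 [323.8, 128.3] [559.5, -308.6]
bolt1 wrist 0.93 [428.6, 139.0] [553.3, -427.5]
bolt1 wrist 0.92 [392.5, 185.9] [496.9, -393.4]
bolt1 wrist 0.86 [324.6, 70.5] [619.0, -306.4]
bolt1 wrist 0.85 [401.8, 96.5] [597.0, -391.3]
bolt1 wrist 0.77 [322.8, 221.2] [448.0, -313.0]
```

View pics/w7.png

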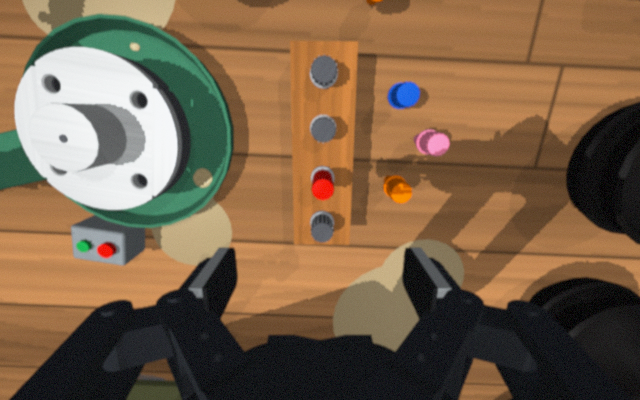

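Wrist picture: the row in the rack runs up the image, with bolt tops at (324,72), (323,128) and (322,227) and the red pin's top at (323,188). The look-alikes (blue, pink, orange) are at x≥390. Refining the positions.

```bash
cat >> h.py <<'E'
def tops(im,c,boltpx,pinpx=None,zb=99,zp=122):
    """centres of head tops near given pixels -> world xy"""
    hsv=cv2.cvtColor(im,cv2.COLOR_BGR2HSV);out=[]
    L=[(p,0) for p in boltpx]+([(pinpx,1)] if pinpx is not None else [])
    for (u,v),red in L:
        m=((hsv[...,1]>180)&((hsv[...,0]<6)|(hsv[...,0]>174))&(hsv[...,2]>90)) if red else ((hsv[...,1]<60)&(hsv[...,2]<150))
        w=np.zeros(m.shape,np.uint8);u,v=int(u),int(v);w[v-24:v+25,u-24:u+25]=m[v-24:v+25,u-24:u+25]
        n,l,st,ce=cv2.connectedComponentsWithStats(w);k=1+np.argmax(st[1:,4])
        ys,xs=np.where(l==k);print("px",ce[k].round(1),"box",st[k].tolist());out.append(ce[k])
    return out
E
python3 - <<'E'
from h import *
im=cv2.imread("pics/w7.png");c=cw([504.8,-306.4,250.0],.05)
tops(im,c,[(324,72),(323,128),(322,227)],(323,188))
# predicted pixels of column ends for hypothesised rack to compare
for nm,p,z in(("b",(324.,72),99),("b",(323,128),99),("b",(322,227),99),("pin",(323,190),122)): print(nm,plane("wrist",p,z,c).round(1))
cv2.imwrite("pics/w7c.png",cv2.resize(im[40:260,270:380],(400,800)[::1],interpolation=cv2.INTER_CUBIC)[:600] if 0 else cv2.resize(im[50:250,280:366],(258,600),interpolation=cv2.INTER_CUBIC))
E
```

```text
px [324.   71.3] box [311, 56, 27, 33, 659]
px [323.2 128.7] box [311, 117, 25, 25, 498]
px [322.2 226.3] box [311, 211, 23, 31, 552]
px [322.3 185.4] box [312, 171, 22, 29, 487]
b [ 615.5 -305.8   99. ]
b [ 563.5 -307.6   99. ]
b [ 455.9 -312.2   99. ]
pin [ 505.1 -310.4  122. ]
```

View pics/w7c.png

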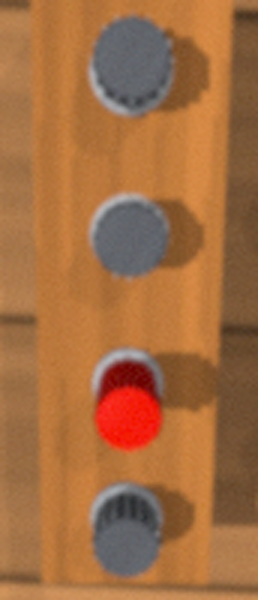

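Call:
move_arm(deltas=[{"translation": [1, 4, 35], "angular": [0, 0, 0]}, {"translation": [0, 0, 35], "angular": [0, 0, 0]}, {"translation": [0, 0, 35], "angular": [0, 0, 0]}, {"translation": [0, 0, 35], "angular": [0, 0, 0]}, {"translation": [0, 0, 25], "angular": [0, 0, 0]}, {"translation": [0, 0, 10], "angular": [0, 0, 0]}, {"translation": [0, 0, 0], "angular": [0, 0, 0]}], claw=0.5)

```text
t: 18.22
position: [504.5, -308.1, 73.3]
ee_rot: [-3.138, 0.005, 0.051]
wrist_force: [-0.8, 0.5, 0.4]
opening: 63.7
grasp_force: 0.0
```

Call:
move_arm(deltas=[{"translation": [0, 0, 0], "angular": [0, 0, 0]}, {"translation": [0, 0, 0], "angular": [0, 0, 0]}, {"translation": [0, 0, 0], "angular": [0, 0, 0]}, {"translation": [0, 0, 0], "angular": [0, 0, 0]}, {"translation": [0, 0, 0], "angular": [0, 0, 0]}, {"translation": [0, 0, 0], "angular": [0, 0, 0]}, {"translation": [0, 0, 0], "angular": [0, 0, 0]}, {"translation": [0, 0, 0], "angular": [0, 0, 0]}], claw=-1, newtons=60)

```text
t: 18.88
position: [507.4, -311.1, 78.1]
ee_rot: [3.139, -0.004, 0.05]
wrist_force: [0.9, 0.6, 7.3]
opening: 21.5
grasp_force: 58.4
```

```bash
python3 - <<'E'
from h import *
def fit(f,pose,yaw,px,zc=80):
    im=cv2.imread(f);g=cv2.cvtColor(im,cv2.COLOR_BGR2GRAY);c=cw(pose,yaw);P=[]
    for u,v in px:
        w=g[v-10:v+11,u-10:u+11];m=(w<130).astype(np.uint8);n,l,st,ce=cv2.connectedComponentsWithStats(m);k=1+np.argmax([st[i,4]/(3+np.hypot(*(ce[i]-10))) for i in range(1,n)])
        x,y,ww,hh=st[k,:4];p=(u-10+x+(ww-1)/2,v-10+y+(hh-1)/2);P.append(p);print(np.round(p,1),st[k].tolist(),plane("wrist",p,zc,c)[:2].round(1))
    def res(a):
        H=[[a[0]+62.23*np.cos(t),a[1]+62.23*np.sin(t),zc] for t in a[2]+np.radians([45,-45,-135,135])]
        return np.concatenate([min((proj("wrist",h,c)-p for h in H),key=np.linalg.norm) for p in P])
    r=least_squares(res,[542.5,-66,-.15]);print(f,r.x[:2].round(1),np.degrees(r.x[2]).round(2),r.fun.round(1))
fit("pics/w6.png",[541.8,-66.3,209.5],2.02,[(380,175),(330,243),(258,198),(305,123)])
fit("pics/w7.png",[504.8,-306.4,250.],.05,[(51,83),(138,99),(139,180)])
E
```

```text
[379.5 174. ] [2, 2, 16, 15, 199] [588.4 -26.2]
[330. 243.] [3, 3, 15, 15, 177] [ 577.6 -113.8]
[258.  198.5] [2, 4, 17, 14, 180] [ 490.6 -101.1]
[304.5 123.5] [1, 2, 18, 18, 247] [502.  -14.6]
pics/w6.png [539.6 -63.9] -7.59 [ 0.7  0.3  0.  -0.4 -0.6  0.4 -0.1 -0.2]
[51.5 83.5] [3, 3, 16, 16, 201] [593.  -27.2]
[138.5  99.5] [3, 3, 16, 16, 194] [ 581.8 -114.2]
[139.5 180. ] [4, 4, 14, 13, 145] [ 495.1 -103.7]
pics/w7.png [543.8 -65.3] -7.1 [-0.1  0.   0.2 -0.3 -0.1  0.3]
```

Call:
move_arm(deltas=[{"translation": [0, 0, -15], "angular": [0, 0, 0]}, {"translation": [0, 0, -30], "angular": [0, 0, 0]}, {"translation": [0, 0, -35], "angular": [0, 0, 0]}, {"translation": [0, 0, -35], "angular": [0, 0, 0]}, {"translation": [0, 0, -35], "angular": [0, 0, 0]}, {"translation": [0, 0, 0], "angular": [0, 0, 0]}, {"translation": [0, 0, 0], "angular": [0, 0, 0]}])

```text
t: 19.47
position: [507.3, -311.4, 229.3]
ee_rot: [3.137, -0.006, 0.05]
wrist_force: [-0.3, 0.4, -2.4]
opening: 21.5
grasp_force: 58.9
```

Call:
move_arm(deltas=[{"translation": [-1, -35, 0], "angular": [0, 0, 0]}, {"translation": [-1, -35, 0], "angular": [0, 0, 0]}, {"translation": [-0.5, -35, 0], "angular": [0, 0, -0.12]}])

```text
t: 19.72
position: [496.4, -204.3, 223.9]
ee_rot: [-3.139, 0.003, 0.168]
wrist_force: [0.5, -0.7, -1.7]
opening: 21.5
grasp_force: 59.2
```

```bash
python3 - <<'E'
from h import *
delta([493,-103,226],.654-np.pi/2)
E
```

```text
pos [ 496.4 -204.3  223.9] rot [-3.139e+00  3.000e-03  1.680e-01] q6 0.93 -> d_tool [  13.6 -100.4   -1.9] w [-0.003  0.002 -0.486] F [ 0.5 -0.7 -1.7] op 21.5 t 19.72
```

Call:
move_arm(deltas=[{"translation": [4, -34, 0], "angular": [0, 0, 0]}, {"translation": [4, -34, 0], "angular": [0, 0, 0]}, {"translation": [4, -34, 0], "angular": [0, 0, 0]}, {"translation": [0, 0, 0], "angular": [0, 0, -0.12]}, {"translation": [0, 0, 0], "angular": [0, 0, -0.12]}, {"translation": [0, 0, 0], "angular": [0, 0, -0.12]}, {"translation": [0, 0, 0], "angular": [0, 0, -0.12]}, {"translation": [0, 0, 0], "angular": [0, 0, 0]}, {"translation": [0, 0, 0], "angular": [0, 0, 0]}])

```text
t: 20.47
position: [491.6, -102.7, 224.5]
ee_rot: [-3.139, 0.002, 0.646]
wrist_force: [-1.2, 0.9, -2.4]
opening: 21.8
grasp_force: 59.3
```

```bash
python3 - <<'E'
from h import *
c=get_calibration("wrist");im=get_image("wrist");cv2.imwrite("pics/w8.png",im[:,:,::-1])
delta([493,-103,226],.654-np.pi/2)
lm("pin","wrist",216,.1,c);lm("seat_hole0","wrist",80,.2,c)
d=masks_of("pin","wrist");print([(x["score"],x["bbox"]) for x in d[:2]])
c2=cw([493,-103,226],.65)
for z in (155,215,226+46): print(z,proj("wrist",[493,-103,z],c2))
E
```

```text
pos [ 491.9 -102.8  224.7] rot [-3.14e+00  1.00e-03  6.46e-01] q6 0.63 -> d_tool [ 0.8  0.8 -1.3] w [-0.002  0.001 -0.008] F [ 0.4 -1.  -2. ] op 21.4 t 20.52
pin wrist 0.91 [321.6, 247.3] [490.3, -104.7]
seat_hole0 wrist 0.88 [383.3, 125.4] [577.8, -115.1]
seat_hole0 wrist 0.81 [321.6, 54.9] [591.4, -28.8]
seat_hole0 wrist 0.63 [320.2, 183.9] [493.3, -101.4]
seat_hole0 wrist 0.61 [258.3, 121.0] [507.3, -14.8]
[(0.7, [296.4, 208.3, 346.3, 329.3])]
155 [318.92270671 209.01732384]
215 [318.89930425 242.06957266]
272 [318.8554276  304.03836264]
```

View pics/w8.png

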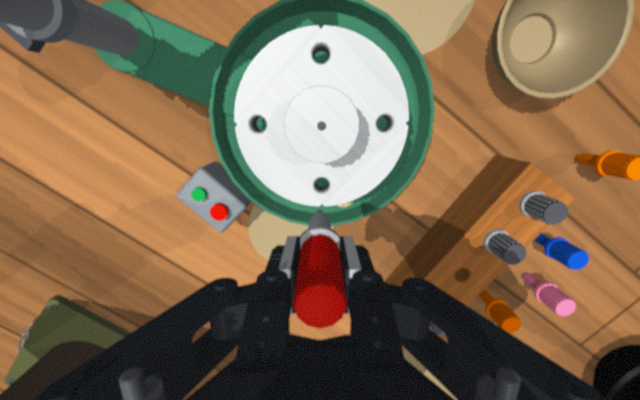

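The pin is upright in the hand, its tip at (319,208), right in line with the hole at (320,184). Lowering.

Call:
move_arm(deltas=[{"translation": [0, 0, 30], "angular": [0, 0, 0]}, {"translation": [0, 0, 30], "angular": [0, 0, 0]}, {"translation": [0, 0, 8], "angular": [0, 0, 0]}, {"translation": [0, 0, 4], "angular": [0, 0, 0]}, {"translation": [0, 0, 4], "angular": [0, 0, 0]}, {"translation": [0, 0, 4], "angular": [0, 0, 0]}, {"translation": [0, 0, 4], "angular": [0, 0, 0]}, {"translation": [0, 0, 0], "angular": [0, 0, 0]}])

```text
t: 21.33
position: [493.2, -103.1, 142.0]
ee_rot: [3.141, -0.0, 0.65]
wrist_force: [0.3, 0.8, -1.3]
opening: 21.4
grasp_force: 59.3
```

Call:
move_arm(deltas=[{"translation": [0, 0, 4], "angular": [0, 0, 0]}, {"translation": [0, 0, 3], "angular": [0, 0, 0]}, {"translation": [0, 0, 3], "angular": [0, 0, 0]}, {"translation": [0, 0, 0], "angular": [0, 0, 0]}])

```text
t: 21.67
position: [493.9, -102.9, 131.8]
ee_rot: [3.14, -0.002, 0.65]
wrist_force: [2.2, 1.8, -2.8]
opening: 21.6
grasp_force: 59.2
```

Call:
move_arm(deltas=[{"translation": [1, 0, 0], "angular": [0, 0, 0]}, {"translation": [0, 0, 2], "angular": [0, 0, 0]}, {"translation": [0, 0, 2], "angular": [0, 0, 0]}, {"translation": [0, 0, 0], "angular": [0, 0, 0]}])

```text
t: 22.0
position: [494.5, -102.3, 127.8]
ee_rot: [3.141, -0.001, 0.65]
wrist_force: [2.9, 1.4, -1.4]
opening: 21.4
grasp_force: 59.3
```

Call:
move_arm(deltas=[{"translation": [0.5, 0, 2], "angular": [0, 0, 0]}, {"translation": [0, 0, 2], "angular": [0, 0, 0]}, {"translation": [0, 0, 0], "angular": [0, 0, 0]}])

```text
t: 22.25
position: [494.4, -102.1, 123.6]
ee_rot: [3.141, -0.001, 0.65]
wrist_force: [3.4, 0.4, -0.9]
opening: 21.7
grasp_force: 59.4
```

Call:
move_arm(deltas=[{"translation": [0.8, 0.5, 1], "angular": [0, 0, 0]}, {"translation": [0, 0, 2], "angular": [0, 0, 0]}, {"translation": [0, 0, 2], "angular": [0, 0, 0]}, {"translation": [0, 0, 0], "angular": [0, 0, 0]}])

```text
t: 22.58
position: [494.6, -102.0, 118.3]
ee_rot: [-3.141, 0.001, 0.65]
wrist_force: [3.2, 0.4, -3.1]
opening: 21.4
grasp_force: 59.2
```

Call:
move_arm(deltas=[{"translation": [0, 0, 2], "angular": [0, 0, 0]}, {"translation": [0, 0, 2], "angular": [0, 0, 0]}, {"translation": [0, 0, 2], "angular": [0, 0, 0]}, {"translation": [0, 0, 0], "angular": [0, 0, 0]}])

```text
t: 22.92
position: [494.8, -102.1, 112.4]
ee_rot: [-3.142, 0.0, 0.65]
wrist_force: [3.6, -0.1, -3.3]
opening: 21.5
grasp_force: 59.1
```

Call:
move_arm(deltas=[{"translation": [0.5, 0.8, 3], "angular": [0, 0, 0]}, {"translation": [0, 0, 3], "angular": [0, 0, 0]}, {"translation": [0, 0, 3], "angular": [0, 0, 0]}, {"translation": [0, 0, 3], "angular": [0, 0, 0]}, {"translation": [0, 0, 2], "angular": [0, 0, 0]}, {"translation": [0, 0, 0], "angular": [0, 0, 0]}])

```text
t: 23.42
position: [495.1, -102.2, 98.1]
ee_rot: [-3.14, 0.001, 0.65]
wrist_force: [-0.1, 0.0, -1.3]
opening: 21.5
grasp_force: 59.1
```

Call:
move_arm(deltas=[{"translation": [0, 0, 2], "angular": [0, 0, 0]}, {"translation": [0, 0, 1], "angular": [0, 0, 0]}, {"translation": [0, 0, 1], "angular": [0, 0, 0]}, {"translation": [0, 0, 0], "angular": [0, 0, 0]}])

```text
t: 23.75
position: [495.4, -102.2, 94.6]
ee_rot: [-3.141, 0.0, 0.65]
wrist_force: [-0.1, 0.3, -1.7]
opening: 21.7
grasp_force: 59.1
```

Call:
move_arm(deltas=[{"translation": [0, 0, 1], "angular": [0, 0, 0]}, {"translation": [0, 0, 1], "angular": [0, 0, 0]}, {"translation": [0, 0, 1], "angular": [0, 0, 0]}, {"translation": [0, 0, 0], "angular": [0, 0, 0]}])

```text
t: 24.08
position: [495.5, -102.2, 93.1]
ee_rot: [3.142, -0.0, 0.65]
wrist_force: [-3.5, 1.2, 10.5]
opening: 21.2
grasp_force: 60.8
```

Call:
move_arm(deltas=[{"translation": [0, 0, 1], "angular": [0, 0, 0]}, {"translation": [0, 0, 1], "angular": [0, 0, 0]}, {"translation": [0, 0, 0], "angular": [0, 0, 0]}])

```text
t: 24.33
position: [495.6, -102.2, 93.0]
ee_rot: [3.141, -0.001, 0.65]
wrist_force: [-7.5, 2.5, 26.1]
opening: 21.9
grasp_force: 62.4
```

Call:
move_arm(deltas=[{"translation": [0, 0, -2], "angular": [0, 0, 0]}, {"translation": [0, 0, 0], "angular": [0, 0, 0]}])

```text
t: 24.5
position: [495.6, -102.2, 93.1]
ee_rot: [3.141, -0.001, 0.65]
wrist_force: [-3.6, 2.3, 13.6]
opening: 21.7
grasp_force: 60.5
```

Call:
move_arm(deltas=[{"translation": [0, 0, 0], "angular": [0, 0, 0]}, {"translation": [0, 0, 0], "angular": [0, 0, 0]}, {"translation": [0, 0, 0], "angular": [0, 0, 0]}, {"translation": [0, 0, 0], "angular": [0, 0, 0]}, {"translation": [0, 0, -20], "angular": [0, 0, 0]}, {"translation": [0, 0, -30], "angular": [0, 0, 0]}, {"translation": [0, 0, -35], "angular": [0, 0, 0]}, {"translation": [0, 0, -35], "angular": [0, 0, 0]}, {"translation": [0, 0, -12], "angular": [0, 0, 0]}, {"translation": [0, 0, 0], "angular": [0, 0, 0]}], claw=0.5)

```text
t: 25.33
position: [498.6, -103.2, 227.6]
ee_rot: [3.135, -0.005, 0.65]
wrist_force: [0.5, -0.2, 0.1]
opening: 63.7
grasp_force: 0.0
```

Call:
move_arm(deltas=[{"translation": [0, 0, -9], "angular": [0, 0, 0.12]}, {"translation": [0, 0, -9], "angular": [0, 0, 0.12]}, {"translation": [0, 0, -9], "angular": [0, 0, 0.12]}, {"translation": [0, 0, 0], "angular": [0, 0, 0.12]}, {"translation": [0, 0, 0], "angular": [0, 0, 0.12]}])

```text
t: 25.75
position: [495.4, -102.3, 249.6]
ee_rot: [-3.141, 0.001, 0.044]
wrist_force: [-0.1, -0.3, 0.9]
opening: 63.6
grasp_force: 0.0
```

Call:
move_arm(deltas=[{"translation": [0, 34, 0], "angular": [0, 0, 0]}, {"translation": [0, 34, 0], "angular": [0, 0, 0]}, {"translation": [0, 34, 0], "angular": [0, 0, 0]}, {"translation": [0, 34, 0], "angular": [0, 0, 0]}, {"translation": [0, 34, 0], "angular": [0, 0, 0]}, {"translation": [-1, 34, 0], "angular": [0, 0, 0]}, {"translation": [0, 0, 0], "angular": [0, 0, 0]}, {"translation": [0, 0, 0], "angular": [0, 0, 0]}, {"translation": [0, 0, 0], "angular": [0, 0, 0]}])

```text
t: 26.5
position: [504.1, -305.5, 248.9]
ee_rot: [-3.139, 0.003, 0.049]
wrist_force: [0.2, 0.5, -0.1]
opening: 64.4
grasp_force: 0.0
```

```bash
cat >> h.py <<'E'
def shift(f,ref="pics/w7.png",box=(290,45,350,240)):
    a=cv2.imread(ref);b=cv2.imread(f);x0,y0,x1,y1=box
    for n,(u,v) in (("b_far",(324,72)),("b_mid",(323,128)),("pin",(323,185)),("b_near",(322,225)),("edgeL",(296,150)),("edgeTop",(325,45))):
        t=a[max(v-20,0):v+20,u-20:u+20];s=b[max(v-60,0):v+60,u-70:u+70]
        r=cv2.matchTemplate(s,t,cv2.TM_CCOEFF_NORMED);_,m,_,l=cv2.minMaxLoc(r);print(n,round(m,2),"shift",l[0]-50,l[1]-(max(v-20,0)-max(v-60,0)))
E
python3 - <<'E'
from h import *
c=get_calibration("wrist");im=get_image("wrist");cv2.imwrite("pics/w9.png",im[:,:,::-1])
delta([504.8,-306.4,250],.05-np.pi/2)
for q,z in(("rack",0),("rack_hole0",65),("bolt1",65),("pin",80)): lm(q,"wrist",z,.2,c)
shift("pics/w9.png")
E
```

```text
pos [ 504.3 -304.9  249.4] rot [-3.139e+00  2.000e-03  5.000e-02] q6 0.9 -> d_tool [ 0.5  1.5 -0.6] w [-0.002  0.002 -0.   ] F [-0.7  0.1  0.2] op 64.3 t 26.55
rack wrist 0.72 [323.7, 146.1] [532.7, -308.4]
rack_hole0 wrist 0.93 [322.5, 224.7] [443.8, -311.0]
rack_hole0 wrist 0.88 [323.2, 72.1] [617.9, -302.7]
rack_hole0 wrist 0.8 [324.8, 129.6] [558.6, -307.6]
rack_hole0 wrist 0.72 [326.7, 175.6] [506.1, -312.7]
rack_hole0 wrist 0.51 [325.4, 128.3] [560.1, -308.2]
bolt1 wrist 0.91 [430.5, 143.7] [549.0, -428.4]
bolt1 wrist 0.85 [324.8, 129.6] [558.6, -307.6]
bolt1 wrist 0.84 [395.4, 184.7] [499.2, -394.7]
bolt1 wrist 0.83 [322.3, 224.3] [444.3, -310.7]
bolt1 wrist 0.8 [323.9, 74.5] [615.6, -303.6]
bolt1 wrist 0.66 [402.1, 96.1] [598.1, -389.4]
pin wrist 0.6 [145.0, 179.9] [494.2, -107.3]
pin wrist 0.22 [323.5, 144.2] [544.0, -306.8]
b_far 0.97 shift 2 1
b_mid 0.98 shift 2 1
pin 0.38 shift -3 -39
b_near 0.98 shift 2 1
edgeL 0.94 shift 2 1
edgeTop 0.97 shift 2 1
```

Call:
move_arm(deltas=[{"translation": [-30, 3, 10], "angular": [0, 0, 0]}, {"translation": [-29, 2.5, 10], "angular": [0, 0, 0]}, {"translation": [0, 0, 36], "angular": [0, 0, 0]}, {"translation": [0, 0, 36], "angular": [0, 0, 0]}, {"translation": [0, 0, 36], "angular": [0, 0, 0]}, {"translation": [0, 0, 32], "angular": [0, 0, 0]}, {"translation": [0, 0, 18], "angular": [0, 0, 0]}, {"translation": [0, 0, 0], "angular": [0, 0, 0]}, {"translation": [0, 0, 0], "angular": [0, 0, 0]}])

```text
t: 27.5
position: [446.0, -313.6, 72.4]
ee_rot: [-3.14, 0.002, 0.051]
wrist_force: [0.9, 0.1, 0.3]
opening: 63.8
grasp_force: 0.0
```

Call:
move_arm(deltas=[{"translation": [0, 0, 0], "angular": [0, 0, 0]}, {"translation": [0, 0, 0], "angular": [0, 0, 0]}, {"translation": [0, 0, 0], "angular": [0, 0, 0]}, {"translation": [0, 0, 0], "angular": [0, 0, 0]}, {"translation": [0, 0, 0], "angular": [0, 0, 0]}, {"translation": [0, 0, 0], "angular": [0, 0, 0]}, {"translation": [0, 0, 0], "angular": [0, 0, 0]}], claw=-1)

```text
t: 28.08
position: [447.4, -314.9, 74.8]
ee_rot: [3.14, -0.003, 0.05]
wrist_force: [0.5, 2.3, 5.1]
opening: 23.1
grasp_force: 58.5
```

Call:
move_arm(deltas=[{"translation": [0, 0, -15], "angular": [0, 0, 0]}, {"translation": [0, 0, -30], "angular": [0, 0, 0]}, {"translation": [0, 0, -35], "angular": [0, 0, 0]}, {"translation": [0, 0, -35], "angular": [0, 0, 0]}, {"translation": [0, 0, -35], "angular": [0, 0, 0]}, {"translation": [16, -28, 0], "angular": [0, 0, 0]}, {"translation": [16, -28, 0], "angular": [0, 0, 0]}, {"translation": [16, -28, 0], "angular": [0, 0, 0]}, {"translation": [16, -28, 0], "angular": [0, 0, 0]}, {"translation": [16, -28, 0], "angular": [0, 0, 0]}])

```text
t: 28.92
position: [519.6, -169.6, 224.0]
ee_rot: [3.141, -0.002, 0.049]
wrist_force: [0.4, -0.1, -0.6]
opening: 23.2
grasp_force: 59.2
```

Call:
move_arm(deltas=[{"translation": [16, -28, 0], "angular": [0, 0, 0]}, {"translation": [16, -28, 0], "angular": [0, 0, 0]}, {"translation": [16, -28, 0], "angular": [0, 0, 0]}, {"translation": [16, -28, 0], "angular": [0, 0, 0]}, {"translation": [16, -28, 0], "angular": [0, 0, 0]}, {"translation": [0, 0, 0], "angular": [0, 0, -0.12]}, {"translation": [0, 0, 0], "angular": [0, 0, -0.12]}, {"translation": [0, 0, 0], "angular": [0, 0, -0.12]}, {"translation": [0, 0, 0], "angular": [0, 0, -0.12]}, {"translation": [0, 0, 0], "angular": [0, 0, -0.12]}])

```text
t: 29.75
position: [592.1, -26.7, 223.6]
ee_rot: [3.141, -0.001, 0.656]
wrist_force: [0.9, 0.1, -1.1]
opening: 23.2
grasp_force: 59.2
```

Call:
move_arm(deltas=[{"translation": [0, 0, 0], "angular": [0, 0, 0]}, {"translation": [0, 0, 0], "angular": [0, 0, 0]}])

```text
t: 29.92
position: [592.1, -26.9, 223.4]
ee_rot: [3.141, -0.001, 0.646]
wrist_force: [-0.8, 0.1, -0.5]
opening: 22.7
grasp_force: 59.2
```

```bash
python3 - <<'E'
from h import *
c=get_calibration("wrist");im=get_image("wrist");cv2.imwrite("pics/w10.png",im[:,:,::-1])
delta([592.2,-27.2,222],.65-np.pi/2)
lm("seat_hole0","wrist",80,.2,c);lm("bolt1","wrist",212,.2,c);lm("pin","wrist",80,.2,c)
c2=cw([592.3,-27,221.5],.65)
for z in (172,211.5,245): print(z,proj("wrist",[592.3,-27,z],c2))
E
```

```text
pos [592.1 -27.  223.3] rot [ 3.141 -0.     0.646] q6 0.81 -> d_tool [-0.   0.2  1.3] w [ 0.    -0.    -0.004] F [-0.5  0.4 -2. ] op 23.4 t 29.97
seat_hole0 wrist 0.92 [375.1, 243.5] [576.8, -115.2]
seat_hole0 wrist 0.9 [322.1, 189.7] [590.7, -31.0]
seat_hole0 wrist 0.89 [265.0, 239.8] [507.0, -15.3]
seat_hole0 wrist 0.66 [318.5, 291.5] [489.7, -102.3]
bolt1 wrist 0.89 [513.7, 297.8] [635.1, -149.1]
bolt1 wrist 0.78 [579.4, 259.7] [677.7, -160.4]
bolt1 wrist 0.74 [319.5, 242.2] [591.6, -26.8]
bolt1 wrist 0.56 [533.5, 328.6] [626.8, -177.7]
bolt1 wrist 0.3 [321.8, 289.0] [566.6, -47.5]
pin wrist 0.69 [322.5, 288.1] [496.2, -103.2]
pin wrist 0.61 [370.2, 14.3] [744.0, 32.1]
172 [318.91581776 218.74686644]
211.5 [318.89877916 242.81117676]
245 [318.87693528 273.66218547]
```

View pics/w10.png

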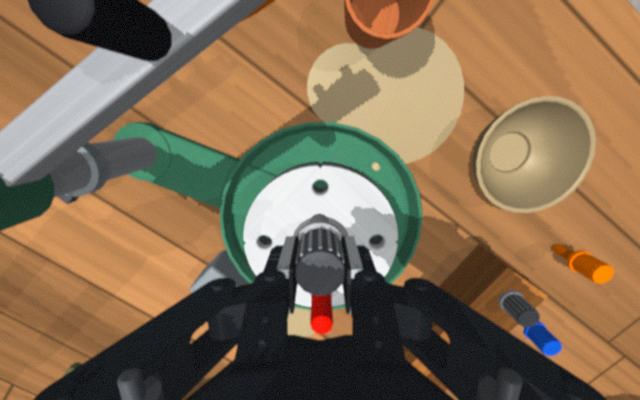

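The bolt hangs centred at (320,242). The free hole is at (320,187), with the pin standing in the opposite one at (322,310). Lowering.

Call:
move_arm(deltas=[{"translation": [-1, 1, 30], "angular": [0, 0, 0]}, {"translation": [0, 0, 35], "angular": [0, 0, 0]}, {"translation": [0, 0, 18], "angular": [0, 0, 0]}, {"translation": [0, 0, 7], "angular": [0, 0, 0]}, {"translation": [0, 0, 2], "angular": [0, 0, 0]}, {"translation": [0, 0, 2], "angular": [0, 0, 0]}, {"translation": [0, 0, 1], "angular": [0, 0, 0]}, {"translation": [0, 0, 0], "angular": [0, 0, 0]}])

```text
t: 30.78
position: [593.2, -28.5, 129.2]
ee_rot: [3.14, -0.002, 0.65]
wrist_force: [-0.8, -1.0, -1.2]
opening: 23.0
grasp_force: 59.3
```

Call:
move_arm(deltas=[{"translation": [0, 0, 1], "angular": [0, 0, 0]}, {"translation": [0, 0, 1], "angular": [0, 0, 0]}, {"translation": [0, 0, 1], "angular": [0, 0, 0]}, {"translation": [0, 0, 0], "angular": [0, 0, 0]}])

```text
t: 31.12
position: [592.0, -28.3, 125.0]
ee_rot: [3.141, -0.0, 0.65]
wrist_force: [-0.3, 0.1, -1.5]
opening: 23.1
grasp_force: 59.3
```

Call:
move_arm(deltas=[{"translation": [0, 0, 2], "angular": [0, 0, 0]}, {"translation": [0, 0, 2], "angular": [0, 0, 0]}, {"translation": [0, 0, 2], "angular": [0, 0, 0]}, {"translation": [0, 0, 2], "angular": [0, 0, 0]}, {"translation": [0, 0, 0], "angular": [0, 0, 0]}])

```text
t: 31.53
position: [591.5, -28.3, 116.1]
ee_rot: [-3.141, 0.001, 0.65]
wrist_force: [-0.9, -0.6, -1.9]
opening: 23.1
grasp_force: 59.3
```

Call:
move_arm(deltas=[{"translation": [0, 0, 2], "angular": [0, 0, 0]}, {"translation": [0, 0, 2], "angular": [0, 0, 0]}, {"translation": [0, 0, 2], "angular": [0, 0, 0]}, {"translation": [0, 0, 2], "angular": [0, 0, 0]}, {"translation": [0, 0, 0], "angular": [0, 0, 0]}])

```text
t: 31.95
position: [591.6, -28.3, 108.3]
ee_rot: [-3.141, 0.001, 0.65]
wrist_force: [-0.4, -0.4, -0.8]
opening: 23.2
grasp_force: 59.3
```

Call:
move_arm(deltas=[{"translation": [0, 0, 4], "angular": [0, 0, 0]}, {"translation": [0, 0, 4], "angular": [0, 0, 0]}, {"translation": [0, 0, 4], "angular": [0, 0, 0]}, {"translation": [0, 0, 3], "angular": [0, 0, 0]}, {"translation": [0, 0, 1], "angular": [0, 0, 0]}, {"translation": [0, 0, 1], "angular": [0, 0, 0]}, {"translation": [0, 0, 0], "angular": [0, 0, 0]}])

```text
t: 32.53
position: [591.8, -28.3, 91.5]
ee_rot: [-3.141, 0.0, 0.65]
wrist_force: [-0.6, -0.1, -1.2]
opening: 23.5
grasp_force: 59.3
```

Call:
move_arm(deltas=[{"translation": [0, 0, 1], "angular": [0, 0, 0]}, {"translation": [0, 0, 1], "angular": [0, 0, 0]}, {"translation": [0, 0, 1], "angular": [0, 0, 0]}, {"translation": [0, 0, 0], "angular": [0, 0, 0]}])

```text
t: 32.87
position: [592.2, -28.3, 89.8]
ee_rot: [3.141, -0.001, 0.65]
wrist_force: [-1.8, 0.7, 4.6]
opening: 23.0
grasp_force: 60.1
```

Call:
move_arm(deltas=[{"translation": [0, 0, 1], "angular": [0, 0, 0]}, {"translation": [0, 0, 0], "angular": [0, 0, 0]}, {"translation": [0, 0, -1], "angular": [0, 0, 0]}])

```text
t: 33.12
position: [592.3, -28.4, 90.0]
ee_rot: [3.14, -0.001, 0.65]
wrist_force: [0.4, -0.0, -1.6]
opening: 23.4
grasp_force: 59.4
```

Call:
move_arm(deltas=[{"translation": [0, 0, 0], "angular": [0, 0, 0]}, {"translation": [0, 0, 0], "angular": [0, 0, 0]}, {"translation": [0, 0, 0], "angular": [0, 0, 0]}, {"translation": [0, 0, 0], "angular": [0, 0, 0]}, {"translation": [0, 0, -28], "angular": [0, 0, 0]}, {"translation": [0, 0, -35], "angular": [0, 0, 0]}, {"translation": [0, 0, -35], "angular": [0, 0, 0]}, {"translation": [0, 0, -35], "angular": [0, 0, 0]}, {"translation": [0, 0, -30], "angular": [0, 0, 0.12]}, {"translation": [0, 0, 0], "angular": [0, 0, 0.12]}], claw=0.5)

```text
t: 33.95
position: [596.0, -28.8, 259.2]
ee_rot: [3.135, -0.011, 0.404]
wrist_force: [1.1, 0.0, 0.0]
opening: 64.0
grasp_force: 0.0
```

Call:
move_arm(deltas=[{"translation": [0, 0, 0], "angular": [0, 0, 0.12]}, {"translation": [0, 0, 0], "angular": [0, 0, 0.12]}, {"translation": [0, 0, 0], "angular": [0, 0, 0.12]}, {"translation": [-10, 34, 0], "angular": [0, 0, 0]}, {"translation": [-10, 34, 0], "angular": [0, 0, 0]}, {"translation": [-10, 34, 0], "angular": [0, 0, 0]}, {"translation": [-10, 34, 0], "angular": [0, 0, 0]}, {"translation": [-15, 34, 0], "angular": [0, 0, 0]}, {"translation": [-15, 34, 0], "angular": [0, 0, 0]}, {"translation": [-15, 34, 0], "angular": [0, 0, 0]}])

```text
t: 34.78
position: [518.1, -271.7, 251.5]
ee_rot: [-3.141, 0.0, 0.05]
wrist_force: [1.4, -0.5, -0.4]
opening: 64.2
grasp_force: 0.0
```

Call:
move_arm(deltas=[{"translation": [-16, 35, 0], "angular": [0, 0, 0]}, {"translation": [0, 0, 0], "angular": [0, 0, 0]}, {"translation": [0, 0, 0], "angular": [0, 0, 0]}, {"translation": [0, 0, 0], "angular": [0, 0, 0]}])

```text
t: 35.12
position: [504.5, -305.8, 251.5]
ee_rot: [-3.14, 0.0, 0.049]
wrist_force: [0.7, -0.4, -0.8]
opening: 64.0
grasp_force: 0.0
```

```bash
python3 - <<'E'
from h import *
c=get_calibration("wrist");im=get_image("wrist");cv2.imwrite("pics/w11.png",im[:,:,::-1])
delta([504.8,-306.4,250],.05-np.pi/2)
for q,z in(("rack_hole0",65),("bolt1",65),("pin",80)): lm(q,"wrist",z,.2,c)
shift("pics/w11.png")
E
```

```text
pos [ 504.8 -305.1  251.5] rot [-3.14  0.    0.05] q6 0.9 -> d_tool [-0.1  1.3  1.5] w [-0.001  0.     0.   ] F [-0.1 -0.2  0.2] op 64.0 t 35.17
rack_hole0 wrist 0.79 [324.1, 132.9] [555.7, -307.7]
rack_hole0 wrist 0.76 [319.8, 177.9] [503.3, -305.4]
rack_hole0 wrist 0.66 [323.0, 224.5] [444.0, -312.3]
rack_hole0 wrist 0.59 [325.1, 74.8] [616.6, -305.5]
bolt1 wrist 0.89 [323.5, 76.5] [614.8, -303.9]
bolt1 wrist 0.81 [393.8, 185.8] [498.0, -394.3]
bolt1 wrist 0.81 [399.3, 97.6] [597.5, -387.9]
bolt1 wrist 0.76 [324.9, 128.9] [560.2, -308.3]
bolt1 wrist 0.66 [55.8, 84.1] [593.1, -14.3]
bolt1 wrist 0.64 [427.3, 144.3] [548.7, -426.6]
bolt1 wrist 0.3 [325.9, 131.6] [557.2, -309.6]
pin wrist 0.77 [144.6, 180.5] [493.8, -106.0]
b_far 0.97 shift 2 3
b_mid 0.98 shift 1 2
pin 0.38 shift -3 -38
b_near 0.53 shift 1 0
edgeL 0.94 shift 1 1
edgeTop 0.98 shift 2 3
```

Call:
move_arm(deltas=[{"translation": [27, 3, 10], "angular": [0, 0, 0]}, {"translation": [26, 3, 10], "angular": [0, 0, 0]}, {"translation": [0, 0, 36], "angular": [0, 0, 0]}, {"translation": [0, 0, 36], "angular": [0, 0, 0]}, {"translation": [0, 0, 36], "angular": [0, 0, 0]}, {"translation": [0, 0, 32], "angular": [0, 0, 0]}, {"translation": [0, 0, 18], "angular": [0, 0, 0]}, {"translation": [0, 0, 0], "angular": [0, 0, 0]}, {"translation": [0, 0, 0], "angular": [0, 0, 0]}])

```text
t: 36.07
position: [557.8, -307.9, 72.9]
ee_rot: [-3.14, 0.002, 0.051]
wrist_force: [0.0, 0.1, -0.3]
opening: 64.3
grasp_force: 0.0
```

Call:
move_arm(deltas=[{"translation": [0, 0, 0], "angular": [0, 0, 0]}, {"translation": [0, 0, 0], "angular": [0, 0, 0]}, {"translation": [0, 0, 0], "angular": [0, 0, 0]}, {"translation": [0, 0, 0], "angular": [0, 0, 0]}, {"translation": [0, 0, 0], "angular": [0, 0, 0]}, {"translation": [0, 0, 0], "angular": [0, 0, 0]}, {"translation": [0, 0, 0], "angular": [0, 0, 0]}], claw=-1)

```text
t: 36.65
position: [559.3, -310.1, 76.2]
ee_rot: [3.139, -0.004, 0.05]
wrist_force: [-1.0, 0.3, 7.7]
opening: 22.9
grasp_force: 58.6
```

Call:
move_arm(deltas=[{"translation": [0, 0, -15], "angular": [0, 0, 0]}, {"translation": [0, 0, -30], "angular": [0, 0, 0]}, {"translation": [0, 0, -35], "angular": [0, 0, 0]}, {"translation": [0, 0, -35], "angular": [0, 0, 0]}, {"translation": [0, 0, -35], "angular": [0, 0, 0]}, {"translation": [7, -35, 0], "angular": [0, 0, 0]}, {"translation": [7, -35, 0], "angular": [0, 0, 0]}, {"translation": [7, -35, 0], "angular": [0, 0, 0]}, {"translation": [6, -35, 0], "angular": [0, 0, 0]}, {"translation": [6, -35, 0], "angular": [0, 0, 0]}])

```text
t: 37.48
position: [581.9, -131.6, 224.4]
ee_rot: [3.141, -0.001, 0.049]
wrist_force: [1.7, 0.7, -1.4]
opening: 22.9
grasp_force: 59.2
```

Call:
move_arm(deltas=[{"translation": [0, -18, 0], "angular": [0, 0, 0]}, {"translation": [0, 0, 0], "angular": [0, 0, 0.12]}, {"translation": [0, 0, 0], "angular": [0, 0, 0.12]}, {"translation": [0, 0, 0], "angular": [0, 0, 0.12]}, {"translation": [0, 0, 0], "angular": [0, 0, 0.12]}, {"translation": [0, 0, 0], "angular": [0, 0, 0.12]}, {"translation": [0, 0, 0], "angular": [0, 0, 0.12]}, {"translation": [0, 0, 0], "angular": [0, 0, 0.12]}, {"translation": [0, 0, 0], "angular": [0, 0, 0.12]}, {"translation": [0, 0, 0], "angular": [0, 0, 0]}])

```text
t: 38.32
position: [581.0, -115.1, 224.1]
ee_rot: [-3.141, -0.0, -0.913]
wrist_force: [-0.2, 0.1, -0.9]
opening: 23.1
grasp_force: 59.2
```

```bash
python3 - <<'E'
from h import *
c=get_calibration("wrist");im=get_image("wrist");cv2.imwrite("pics/w12.png",im[:,:,::-1])
delta([580.9,-115.2,222],-.91-np.pi/2)
lm("seat_hole0","wrist",80,.2,c);lm("bolt1","wrist",213,.2,c);lm("pin","wrist",80,.2,c)
c2=cw([580.9,-115.2,222],-.91)
for z in (212,): print(z,proj("wrist",[580.9,-115.2,z],c2))
E
```

```text
pos [ 581.  -115.1  224.1] rot [-3.141 -0.    -0.908] q6 2.21 -> d_tool [0.  0.2 2.1] w [-0.    -0.     0.002] F [ 0.  -0.  -1.2] op 23.2 t 38.37
seat_hole0 wrist 0.89 [322.1, 187.6] [577.6, -114.6]
seat_hole0 wrist 0.82 [263.6, 244.1] [589.3, -23.3]
seat_hole0 wrist 0.78 [321.9, 285.9] [504.9, -20.6]
seat_hole0 wrist 0.72 [374.9, 239.1] [495.2, -103.8]
bolt1 wrist 0.61 [320.8, 241.4] [580.3, -115.2]
bolt1 wrist 0.47 [461.5, 41.0] [591.6, -241.6]
pin wrist 0.58 [376.5, 241.3] [492.1, -102.8]
212 [318.89877916 242.81117676]
```

Call:
move_arm(deltas=[{"translation": [0, 0, 30], "angular": [0, 0, 0]}, {"translation": [0, 0, 35], "angular": [0, 0, 0]}, {"translation": [0, 0, 18], "angular": [0, 0, 0]}, {"translation": [0, 0, 7], "angular": [0, 0, 0]}, {"translation": [0, 0, 2], "angular": [0, 0, 0]}, {"translation": [0, 0, 1], "angular": [0, 0, 0]}, {"translation": [0, 0, 1], "angular": [0, 0, 0]}, {"translation": [0, 0, 0], "angular": [0, 0, 0]}])

```text
t: 39.18
position: [582.5, -115.3, 131.3]
ee_rot: [-3.14, -0.002, -0.91]
wrist_force: [0.2, 0.1, -1.2]
opening: 23.0
grasp_force: 59.2
```

Call:
move_arm(deltas=[{"translation": [0, 0, 1], "angular": [0, 0, 0]}, {"translation": [0, 0, 1], "angular": [0, 0, 0]}, {"translation": [0, 0, 1], "angular": [0, 0, 0]}, {"translation": [0, 0, 1], "angular": [0, 0, 0]}, {"translation": [0, 0, 0], "angular": [0, 0, 0]}])

```text
t: 39.6
position: [581.1, -114.9, 125.7]
ee_rot: [3.141, 0.0, -0.91]
wrist_force: [0.3, 0.5, -1.0]
opening: 22.9
grasp_force: 59.2
```

Clean entry; continuing.

Call:
move_arm(deltas=[{"translation": [0, 0, 2], "angular": [0, 0, 0]}, {"translation": [0, 0, 2], "angular": [0, 0, 0]}, {"translation": [0, 0, 2], "angular": [0, 0, 0]}, {"translation": [0, 0, 2], "angular": [0, 0, 0]}, {"translation": [0, 0, 2], "angular": [0, 0, 0]}, {"translation": [0, 0, 0], "angular": [0, 0, 0]}])

```text
t: 40.1
position: [580.9, -114.9, 115.2]
ee_rot: [3.141, 0.001, -0.91]
wrist_force: [-0.5, -0.2, -1.0]
opening: 23.5
grasp_force: 59.2
```

Call:
move_arm(deltas=[{"translation": [0, 0, 3], "angular": [0, 0, 0]}, {"translation": [0, 0, 3], "angular": [0, 0, 0]}, {"translation": [0, 0, 3], "angular": [0, 0, 0]}, {"translation": [0, 0, 3], "angular": [0, 0, 0]}, {"translation": [0, 0, 3], "angular": [0, 0, 0]}, {"translation": [0, 0, 0], "angular": [0, 0, 0]}])

```text
t: 40.6
position: [580.9, -114.8, 100.0]
ee_rot: [3.141, 0.001, -0.91]
wrist_force: [-0.7, -0.1, -1.2]
opening: 22.8
grasp_force: 59.2
```

Call:
move_arm(deltas=[{"translation": [0, 0, 3], "angular": [0, 0, 0]}, {"translation": [0, 0, 2], "angular": [0, 0, 0]}, {"translation": [0, 0, 2], "angular": [0, 0, 0]}, {"translation": [0, 0, 1], "angular": [0, 0, 0]}, {"translation": [0, 0, 0], "angular": [0, 0, 0]}])

```text
t: 41.02
position: [581.1, -115.0, 92.5]
ee_rot: [3.141, 0.0, -0.91]
wrist_force: [-1.1, -0.6, -0.9]
opening: 23.1
grasp_force: 59.2
```

Call:
move_arm(deltas=[{"translation": [0, 0, 1], "angular": [0, 0, 0]}, {"translation": [0, 0, 1], "angular": [0, 0, 0]}, {"translation": [0, 0, 1], "angular": [0, 0, 0]}, {"translation": [0, 0, 0], "angular": [0, 0, 0]}])

```text
t: 41.35
position: [581.2, -115.0, 91.2]
ee_rot: [-3.141, -0.001, -0.91]
wrist_force: [-3.7, 0.5, 6.8]
opening: 22.9
grasp_force: 60.2
```

Call:
move_arm(deltas=[{"translation": [0, 0, 1], "angular": [0, 0, 0]}, {"translation": [0, 0, 0], "angular": [0, 0, 0]}, {"translation": [0, 0, -1], "angular": [0, 0, 0]}])

```text
t: 41.6
position: [581.2, -115.0, 91.2]
ee_rot: [-3.141, -0.001, -0.91]
wrist_force: [-2.1, -0.3, -0.3]
opening: 23.0
grasp_force: 59.7
```

Call:
move_arm(deltas=[{"translation": [0, 0, 0], "angular": [0, 0, 0]}, {"translation": [0, 0, 0], "angular": [0, 0, 0]}, {"translation": [0, 0, 0], "angular": [0, 0, 0]}, {"translation": [0, 0, 0], "angular": [0, 0, 0]}, {"translation": [0, 0, -27], "angular": [0, 0, 0]}, {"translation": [0, 0, -35], "angular": [0, 0, 0]}, {"translation": [0, 0, -35], "angular": [0, 0, 0]}, {"translation": [0, 0, -35], "angular": [0, 0, 0]}, {"translation": [0, 0, -30], "angular": [0, 0, -0.12]}, {"translation": [0, 0, 0], "angular": [0, 0, -0.12]}], claw=0.5)

```text
t: 42.43
position: [585.5, -116.0, 259.2]
ee_rot: [-3.136, -0.012, -0.665]
wrist_force: [1.0, -0.2, 0.9]
opening: 64.5
grasp_force: 0.0
```

Call:
move_arm(deltas=[{"translation": [0, 0, 0], "angular": [0, 0, -0.12]}, {"translation": [0, 0, 0], "angular": [0, 0, -0.12]}, {"translation": [0, 0, 0], "angular": [0, 0, -0.12]}, {"translation": [0, 0, 0], "angular": [0, 0, -0.12]}, {"translation": [0, 0, 0], "angular": [0, 0, -0.12]}, {"translation": [0, 0, 0], "angular": [0, 0, -0.12]}, {"translation": [-16, 34, 0], "angular": [0, 0, 0]}, {"translation": [-16, 34, 0], "angular": [0, 0, 0]}, {"translation": [-16, 34, 0], "angular": [0, 0, 0]}, {"translation": [-16, 34, 0], "angular": [0, 0, 0]}])

```text
t: 43.27
position: [523.7, -255.0, 251.5]
ee_rot: [-3.141, -0.0, 0.051]
wrist_force: [-0.0, -0.7, -0.3]
opening: 63.9
grasp_force: 0.0
```

Call:
move_arm(deltas=[{"translation": [-16, 34, 0], "angular": [0, 0, 0]}, {"translation": [-6, 17, 0], "angular": [0, 0, 0]}, {"translation": [0, 0, 0], "angular": [0, 0, 0]}, {"translation": [0, 0, 0], "angular": [0, 0, 0]}, {"translation": [0, 0, 0], "angular": [0, 0, 0]}])

```text
t: 43.68
position: [504.8, -305.3, 251.5]
ee_rot: [-3.14, 0.0, 0.05]
wrist_force: [0.0, 0.0, 0.3]
opening: 63.5
grasp_force: 0.0
```

```bash
python3 - <<'E'
from h import *
c=get_calibration("wrist");im=get_image("wrist");cv2.imwrite("pics/w13.png",im[:,:,::-1])
delta([504.8,-306.4,250],.05-np.pi/2)
for q,z in(("rack_hole0",65),("bolt1",65),("pin",80)): lm(q,"wrist",z,.2,c)
shift("pics/w13.png")
E
```

```text
pos [ 505.  -304.9  251.6] rot [-3.141  0.     0.051] q6 0.9 -> d_tool [-0.3  1.5  1.6] w [-0.001  0.     0.001] F [ 0.   0.2 -0.4] op 64.1 t 43.73
rack_hole0 wrist 0.94 [321.2, 227.1] [440.7, -309.8]
rack_hole0 wrist 0.89 [326.4, 175.6] [506.8, -312.5]
rack_hole0 wrist 0.81 [324.8, 74.5] [617.2, -304.5]
rack_hole0 wrist 0.7 [324.6, 128.2] [561.3, -307.4]
bolt1 wrist 0.95 [326.6, 76.9] [614.9, -306.6]
bolt1 wrist 0.8 [426.1, 142.2] [551.5, -424.3]
bolt1 wrist 0.75 [141.9, 99.5] [581.9, -105.0]
bolt1 wrist 0.63 [402.3, 98.4] [597.3, -390.8]
bolt1 wrist 0.56 [55.8, 84.9] [592.4, -13.4]
pin wrist 0.88 [145.8, 182.5] [491.7, -106.5]
b_far 0.97 shift 2 3
b_mid 0.4 shift -1 2
pin 0.37 shift 0 3
b_near 0.53 shift 1 1
edgeL 0.77 shift 3 1
edgeTop 0.97 shift 2 4
```

Call:
move_arm(deltas=[{"translation": [36, 2.5, 10], "angular": [0, 0, 0]}, {"translation": [36, 2.5, 10], "angular": [0, 0, 0]}, {"translation": [37, 2.5, 0], "angular": [0, 0, 0]}, {"translation": [0, 0, 36], "angular": [0, 0, 0]}, {"translation": [0, 0, 36], "angular": [0, 0, 0]}, {"translation": [0, 0, 36], "angular": [0, 0, 0]}, {"translation": [0, 0, 32], "angular": [0, 0, 0]}, {"translation": [0, 0, 18], "angular": [0, 0, 0]}, {"translation": [0, 0, 0], "angular": [0, 0, 0]}, {"translation": [0, 0, 0], "angular": [0, 0, 0]}])

```text
t: 44.72
position: [613.6, -306.8, 72.7]
ee_rot: [-3.14, 0.002, 0.051]
wrist_force: [0.7, -0.1, 0.4]
opening: 64.0
grasp_force: 0.0
```

Call:
move_arm(deltas=[{"translation": [0, 0, 0], "angular": [0, 0, 0]}, {"translation": [0, 0, 0], "angular": [0, 0, 0]}, {"translation": [0, 0, 0], "angular": [0, 0, 0]}, {"translation": [0, 0, 0], "angular": [0, 0, 0]}, {"translation": [0, 0, 0], "angular": [0, 0, 0]}, {"translation": [0, 0, 0], "angular": [0, 0, 0]}, {"translation": [0, 0, 0], "angular": [0, 0, 0]}], claw=-1)

```text
t: 45.3
position: [615.3, -308.3, 76.4]
ee_rot: [3.14, -0.004, 0.05]
wrist_force: [-0.4, 2.6, 7.3]
opening: 23.1
grasp_force: 58.6
```

Call:
move_arm(deltas=[{"translation": [0, 0, -15], "angular": [0, 0, 0]}, {"translation": [0, 0, -30], "angular": [0, 0, 0]}, {"translation": [0, 0, -35], "angular": [0, 0, 0]}, {"translation": [0, 0, -35], "angular": [0, 0, 0]}, {"translation": [0, 0, -35], "angular": [0, 0, 0]}, {"translation": [-10, -33, 0], "angular": [0, 0, 0]}, {"translation": [-10, -33, 0], "angular": [0, 0, 0]}, {"translation": [-10, -33, 0], "angular": [0, 0, 0]}, {"translation": [-10, -33, 0], "angular": [0, 0, 0]}, {"translation": [-10, -33, 0], "angular": [0, 0, 0]}])

```text
t: 46.13
position: [554.8, -144.7, 224.3]
ee_rot: [3.141, -0.001, 0.049]
wrist_force: [0.2, 0.4, -1.8]
opening: 23.0
grasp_force: 59.2
```

Call:
move_arm(deltas=[{"translation": [-11, -33, 0], "angular": [0, 0, 0]}, {"translation": [-11, -33, 0], "angular": [0, 0, 0]}, {"translation": [-11, -33, 0], "angular": [0, 0, 0]}, {"translation": [-11, -32.5, 0], "angular": [0, 0, 0]}, {"translation": [0, 0, 0], "angular": [0, 0, 0.12]}, {"translation": [0, 0, 0], "angular": [0, 0, 0.12]}, {"translation": [0, 0, 0], "angular": [0, 0, 0.12]}, {"translation": [0, 0, 0], "angular": [0, 0, 0.12]}, {"translation": [0, 0, 0], "angular": [0, 0, 0.12]}, {"translation": [0, 0, 0], "angular": [0, 0, 0.12]}])

```text
t: 46.97
position: [505.1, -16.7, 224.4]
ee_rot: [-3.141, -0.001, -0.676]
wrist_force: [-0.9, 0.4, -1.7]
opening: 22.8
grasp_force: 59.3
```

Call:
move_arm(deltas=[{"translation": [0, 0, 0], "angular": [0, 0, 0.12]}, {"translation": [0, 0, 0], "angular": [0, 0, 0.12]}, {"translation": [0, 0, 0], "angular": [0, 0, 0]}, {"translation": [0, 0, 0], "angular": [0, 0, 0]}])

```text
t: 47.3
position: [505.2, -16.8, 224.2]
ee_rot: [-3.141, -0.001, -0.907]
wrist_force: [-0.5, 0.5, -1.2]
opening: 23.0
grasp_force: 59.3
```

```bash
python3 - <<'E'
from h import *
c=get_calibration("wrist");im=get_image("wrist");cv2.imwrite("pics/w14.png",im[:,:,::-1])
delta([504.9,-16.8,222],-.91-np.pi/2)
lm("seat_hole0","wrist",80,.2,c);lm("bolt1","wrist",213,.2,c);lm("pin","wrist",80,.2,c)
E
```

```text
pos [505.2 -16.8 224.1] rot [-3.141 -0.    -0.907] q6 2.36 -> d_tool [-0.1  0.2  2.1] w [-0.    -0.     0.003] F [ 0.8 -0.7 -1. ] op 22.8 t 47.35
seat_hole0 wrist 0.94 [321.9, 55.7] [579.4, -114.7]
seat_hole0 wrist 0.8 [321.3, 184.6] [504.5, -18.4]
seat_hole0 wrist 0.69 [387.3, 124.5] [491.0, -106.1]
seat_hole0 wrist 0.68 [256.4, 124.9] [592.0, -26.6]
seat_hole0 wrist 0.63 [384.5, 124.8] [493.0, -104.2]
bolt1 wrist 0.86 [319.7, 241.4] [504.9, -16.5]
bolt1 wrist 0.71 [258.1, 125.3] [572.0, -49.4]
bolt1 wrist 0.6 [320.1, 52.8] [567.6, -96.8]
pin wrist 0.87 [385.2, 125.8] [491.8, -103.9]
```

Call:
move_arm(deltas=[{"translation": [0, 0, 30], "angular": [0, 0, 0]}, {"translation": [0, 0, 35], "angular": [0, 0, 0]}, {"translation": [0, 0, 18], "angular": [0, 0, 0]}, {"translation": [0, 0, 7], "angular": [0, 0, 0]}, {"translation": [0, 0, 2], "angular": [0, 0, 0]}, {"translation": [0, 0, 1], "angular": [0, 0, 0]}, {"translation": [0, 0, 1], "angular": [0, 0, 0]}, {"translation": [0, 0, 0], "angular": [0, 0, 0]}])

```text
t: 48.17
position: [506.5, -16.8, 131.0]
ee_rot: [-3.14, -0.002, -0.91]
wrist_force: [-0.5, -0.3, -1.0]
opening: 23.2
grasp_force: 59.4
```

Call:
move_arm(deltas=[{"translation": [0, 0, 1], "angular": [0, 0, 0]}, {"translation": [0, 0, 1], "angular": [0, 0, 0]}, {"translation": [0, 0, 1], "angular": [0, 0, 0]}, {"translation": [0, 0, 1], "angular": [0, 0, 0]}, {"translation": [0, 0, 0], "angular": [0, 0, 0]}])

```text
t: 48.58
position: [505.2, -16.6, 125.8]
ee_rot: [3.142, 0.0, -0.91]
wrist_force: [0.4, -0.5, -1.0]
opening: 22.9
grasp_force: 59.4
```

Call:
move_arm(deltas=[{"translation": [0, 0, 2], "angular": [0, 0, 0]}, {"translation": [0, 0, 2], "angular": [0, 0, 0]}, {"translation": [0, 0, 2], "angular": [0, 0, 0]}, {"translation": [0, 0, 2], "angular": [0, 0, 0]}, {"translation": [0, 0, 2], "angular": [0, 0, 0]}, {"translation": [0, 0, 0], "angular": [0, 0, 0]}])

```text
t: 49.08
position: [504.9, -16.6, 115.2]
ee_rot: [3.141, 0.001, -0.91]
wrist_force: [0.7, -0.5, -1.6]
opening: 22.6
grasp_force: 59.4
```

Call:
move_arm(deltas=[{"translation": [0, 0, 3], "angular": [0, 0, 0]}, {"translation": [0, 0, 3], "angular": [0, 0, 0]}, {"translation": [0, 0, 3], "angular": [0, 0, 0]}, {"translation": [0, 0, 3], "angular": [0, 0, 0]}, {"translation": [0, 0, 3], "angular": [0, 0, 0]}, {"translation": [0, 0, 0], "angular": [0, 0, 0]}])

```text
t: 49.58
position: [504.8, -16.6, 100.1]
ee_rot: [3.141, 0.001, -0.91]
wrist_force: [1.0, 0.2, -1.1]
opening: 22.9
grasp_force: 59.4
```

Call:
move_arm(deltas=[{"translation": [0, 0, 3], "angular": [0, 0, 0]}, {"translation": [0, 0, 2], "angular": [0, 0, 0]}, {"translation": [0, 0, 2], "angular": [0, 0, 0]}, {"translation": [0, 0, 1], "angular": [0, 0, 0]}, {"translation": [0, 0, 1], "angular": [0, 0, 0]}, {"translation": [0, 0, 1], "angular": [0, 0, 0]}, {"translation": [0, 0, 1], "angular": [0, 0, 0]}, {"translation": [0, 0, 0], "angular": [0, 0, 0]}])

```text
t: 50.25
position: [505.4, -16.6, 91.3]
ee_rot: [-3.141, -0.001, -0.91]
wrist_force: [-3.0, -0.4, 11.6]
opening: 22.9
grasp_force: 61.0
```

Call:
move_arm(deltas=[{"translation": [0, 0, -1], "angular": [0, 0, 0]}, {"translation": [0, 0, 0], "angular": [0, 0, 0]}, {"translation": [0, 0, 0], "angular": [0, 0, 0]}, {"translation": [0, 0, 0], "angular": [0, 0, 0]}, {"translation": [0, 0, 0], "angular": [0, 0, 0]}, {"translation": [0, 0, -30], "angular": [0, 0, 0]}, {"translation": [0, 0, -35], "angular": [0, 0, 0]}, {"translation": [0, 0, -35], "angular": [0, 0, 0]}, {"translation": [0, 0, -35], "angular": [0, 0, 0]}, {"translation": [0, 0, -15], "angular": [0, 0, 0]}], claw=0.5)

```text
t: 51.08
position: [507.6, -16.9, 245.4]
ee_rot: [-3.136, -0.005, -0.91]
wrist_force: [0.1, 0.2, 0.4]
opening: 64.0
grasp_force: 0.0
```

Call:
move_arm(deltas=[{"translation": [0, 0, 0], "angular": [0, 0, -0.12]}, {"translation": [0, 0, 0], "angular": [0, 0, -0.12]}, {"translation": [0, 0, 0], "angular": [0, 0, -0.12]}, {"translation": [0, 0, 0], "angular": [0, 0, -0.12]}, {"translation": [0, 0, 0], "angular": [0, 0, -0.12]}, {"translation": [0, 0, 0], "angular": [0, 0, -0.12]}, {"translation": [0, 0, 0], "angular": [0, 0, -0.12]}, {"translation": [0, 0, 0], "angular": [0, 0, -0.12]}, {"translation": [0, 0, 0], "angular": [0, 0, -0.12]}, {"translation": [0, 0, 0], "angular": [0, 0, -0.12]}])

```text
t: 51.92
position: [505.1, -16.6, 240.5]
ee_rot: [-3.141, 0.001, 0.296]
wrist_force: [-0.3, 0.9, -0.2]
opening: 63.9
grasp_force: 0.0
```

Call:
move_arm(deltas=[{"translation": [0, 0, 0], "angular": [0, 0, -0.12]}, {"translation": [0, 0, 0], "angular": [0, 0, -0.12]}, {"translation": [0, 0, 0], "angular": [0, 0, -0.12]}, {"translation": [-30, 31, 0], "angular": [0, 0, 0]}, {"translation": [-29, 31, 0], "angular": [0, 0, 0]}, {"translation": [0, 0, 0], "angular": [0, 0, 0]}, {"translation": [0, 0, 0], "angular": [0, 0, 0]}])

```text
t: 52.5
position: [495.8, -101.3, 240.5]
ee_rot: [-3.141, 0.0, 0.646]
wrist_force: [-0.6, 1.4, 0.2]
opening: 64.0
grasp_force: 0.0
```

```bash
python3 - <<'E'
from h import *
c=get_calibration("wrist");im=get_image("wrist");cv2.imwrite("pics/w15.png",im[:,:,::-1])
b=get_image("side");cv2.imwrite("pics/side2.png",cv2.resize(b[130:260,260:450],(798,546),interpolation=cv2.INTER_CUBIC)[:,:,::-1])
delta([495.8,-102.3,239],.65-np.pi/2)
lm("pin","wrist",80,.2,c);lm("bolt1","wrist",80,.2,c);lm("rack_hole0","wrist",65,.2,c)
E
```

```text
pos [495.8 -99.3 240.5] rot [-3.14  -0.     0.649] q6 0.64 -> d_tool [-1.9  2.4  1.5] w [-0.001 -0.    -0.001] F [-0.2  0.4  0.8] op 64.1 t 52.6
pin wrist 0.73 [379.1, 125.7] [581.0, -113.9]
pin wrist 0.69 [322.0, 185.0] [494.8, -104.9]
bolt1 wrist 0.92 [536.2, 285.6] [551.8, -393.0]
bolt1 wrist 0.92 [590.9, 158.4] [691.7, -317.4]
bolt1 wrist 0.81 [262.6, 127.2] [507.0, -18.2]
bolt1 wrist 0.8 [378.6, 123.8] [582.2, -112.3]
bolt1 wrist 0.76 [543.0, 245.1] [593.2, -356.6]
bolt1 wrist 0.75 [319.0, 62.5] [591.3, -28.1]
rack_hole0 wrist 0.93 [451.9, 270.7] [501.7, -307.1]
rack_hole0 wrist 0.64 [484.5, 238.9] [557.4, -307.6]
rack_hole0 wrist 0.56 [520.7, 202.6] [615.7, -307.2]
```

View pics/w15.png

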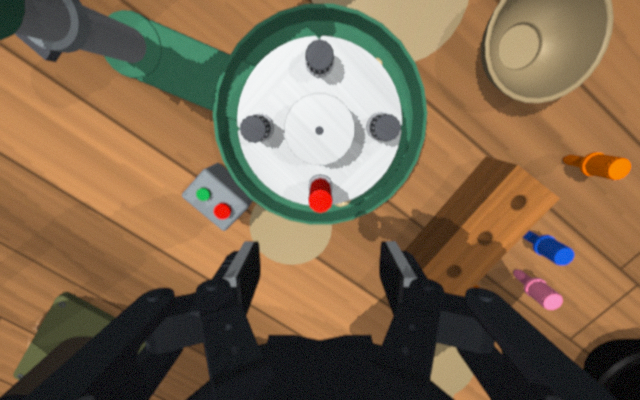

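Picture: all three bolt heads (320,58), (256,128) and (385,127) sit in the flange, with the pin at (320,195). The rack stands empty. Drawing the pin.

Call:
move_arm(deltas=[{"translation": [-2, 0.5, 35], "angular": [0, 0, 0]}, {"translation": [0, 0, 36], "angular": [0, 0, 0]}, {"translation": [0, 0, 36], "angular": [0, 0, 0]}, {"translation": [0, 0, 28], "angular": [0, 0, 0]}, {"translation": [0, 0, 13], "angular": [0, 0, 0]}, {"translation": [0, 0, 0], "angular": [0, 0, 0]}, {"translation": [0, 0, 0], "angular": [0, 0, 0]}])

```text
t: 53.33
position: [494.5, -100.1, 92.3]
ee_rot: [-3.14, 0.001, 0.651]
wrist_force: [-0.1, 0.4, 1.2]
opening: 64.0
grasp_force: 0.0
```

Call:
move_arm(deltas=[{"translation": [0, 0, 0], "angular": [0, 0, 0]}, {"translation": [0, 0, 0], "angular": [0, 0, 0]}, {"translation": [0, 0, 0], "angular": [0, 0, 0]}, {"translation": [0, 0, 0], "angular": [0, 0, 0]}, {"translation": [0, 0, 0], "angular": [0, 0, 0]}, {"translation": [0, 0, 0], "angular": [0, 0, 0]}, {"translation": [0, 0, 0], "angular": [0, 0, 0]}], claw=-1)

```text
t: 53.92
position: [496.0, -101.3, 94.3]
ee_rot: [3.139, -0.002, 0.65]
wrist_force: [-0.1, 1.8, 6.5]
opening: 21.6
grasp_force: 58.3
```

Call:
move_arm(deltas=[{"translation": [0, 0, -5], "angular": [0, 0, 0]}, {"translation": [0, 0, -10], "angular": [0, 0, 0]}, {"translation": [0, 0, -15], "angular": [0, 0, 0]}, {"translation": [0, 0, -20], "angular": [0, 0, 0]}, {"translation": [0, 0, -25], "angular": [0, 0, 0]}, {"translation": [0, 0, -35], "angular": [0, 0, 0]}, {"translation": [0, 0, -30], "angular": [0, 0, 0]}, {"translation": [0, 0, 0], "angular": [0, 0, 0]}])

```text
t: 54.58
position: [498.1, -102.0, 239.7]
ee_rot: [3.132, -0.007, 0.65]
wrist_force: [0.9, -0.0, -0.0]
opening: 21.3
grasp_force: 59.4
```

Call:
move_arm(deltas=[{"translation": [0, 0, -9], "angular": [0, 0, 0.12]}, {"translation": [0, 0, -10], "angular": [0, 0, 0.12]}, {"translation": [0, 0, 0], "angular": [0, 0, 0.12]}, {"translation": [0, 0, 0], "angular": [0, 0, 0.12]}, {"translation": [0, 0, 0], "angular": [0, 0, 0.12]}, {"translation": [0, 34, 0], "angular": [0, 0, 0]}, {"translation": [0, 34, 0], "angular": [0, 0, 0]}, {"translation": [0, 34, 0], "angular": [0, 0, 0]}, {"translation": [0, 34, 0], "angular": [0, 0, 0]}])

```text
t: 55.33
position: [500.6, -237.6, 251.7]
ee_rot: [-3.141, 0.001, 0.051]
wrist_force: [-0.2, 1.0, -0.6]
opening: 21.7
grasp_force: 59.4
```

Call:
move_arm(deltas=[{"translation": [0, 34, 0], "angular": [0, 0, 0]}, {"translation": [0, 33, 0], "angular": [0, 0, 0]}, {"translation": [0, 0, 0], "angular": [0, 0, 0]}, {"translation": [0, 0, 0], "angular": [0, 0, 0]}, {"translation": [0, 0, 0], "angular": [0, 0, 0]}])

```text
t: 55.75
position: [504.0, -303.1, 251.2]
ee_rot: [-3.139, 0.002, 0.049]
wrist_force: [-0.9, -0.0, -0.8]
opening: 21.6
grasp_force: 59.6
```

```bash
python3 - <<'E'
from h import *
c=get_calibration("wrist");im=get_image("wrist");cv2.imwrite("pics/w16.png",im[:,:,::-1])
delta([504.8,-306.4,250],.05-np.pi/2)
for q,z in(("rack",0),("rack_hole0",65),("pin",238)): lm(q,"wrist",z,.2,c)
shift("pics/w16.png",ref="pics/w13.png")
E
```

```text
pos [ 504.1 -302.5  251.4] rot [-3.14e+00  1.00e-03  5.00e-02] q6 0.91 -> d_tool [0.5 3.9 1.4] w [-0.002  0.001 -0.   ] F [ 0.  -0.2 -1.5] op 21.5 t 55.8
rack wrist 0.58 [325.8, 148.0] [530.1, -309.2]
rack_hole0 wrist 0.72 [323.2, 225.1] [442.4, -309.7]
rack_hole0 wrist 0.66 [326.6, 176.2] [505.0, -310.4]
rack_hole0 wrist 0.57 [325.5, 132.9] [555.0, -306.3]
pin wrist 0.83 [322.8, 244.9] [500.7, -304.8]
b_far 0.39 shift 45 -9
b_mid 0.98 shift 2 0
pin 0.99 shift 2 0
b_near 0.73 shift 3 -40
edgeL 0.96 shift 2 -1
edgeTop 0.5 shift 2 7
```

View pics/w16.png

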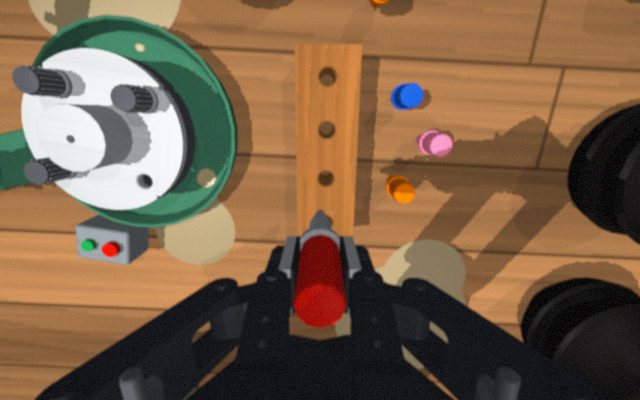

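The rack hole for the pin is at (326,178), two holes lie further up at (327,130) and (327,76), and the pin tip is at (320,215). The rack is unmoved and its hole is at about (502,-312).

Call:
move_arm(deltas=[{"translation": [-2, 8, 20], "angular": [0, 0, 0]}, {"translation": [0, 0, 35], "angular": [0, 0, 0]}, {"translation": [0, 0, 30], "angular": [0, 0, 0]}, {"translation": [0, 0, 15], "angular": [0, 0, 0]}, {"translation": [0, 0, 5], "angular": [0, 0, 0]}, {"translation": [0, 0, 4], "angular": [0, 0, 0]}, {"translation": [0, 0, 4], "angular": [0, 0, 0]}, {"translation": [0, 0, 4], "angular": [0, 0, 0]}, {"translation": [0, 0, 0], "angular": [0, 0, 0]}])

```text
t: 56.7
position: [503.7, -312.0, 135.3]
ee_rot: [3.141, -0.001, 0.05]
wrist_force: [-0.3, 0.3, -1.7]
opening: 22.2
grasp_force: 59.6
```

Call:
move_arm(deltas=[{"translation": [0, 0, 4], "angular": [0, 0, 0]}, {"translation": [0, 0, 4], "angular": [0, 0, 0]}, {"translation": [0, 0, 4], "angular": [0, 0, 0]}, {"translation": [0, 0, 0], "angular": [0, 0, 0]}])

```text
t: 57.03
position: [503.3, -311.9, 122.2]
ee_rot: [-3.141, -0.0, 0.05]
wrist_force: [0.6, -0.4, -1.1]
opening: 21.7
grasp_force: 59.6
```

Call:
move_arm(deltas=[{"translation": [0, 0, 4], "angular": [0, 0, 0]}, {"translation": [0, 0, 4], "angular": [0, 0, 0]}, {"translation": [0, 0, 4], "angular": [0, 0, 0]}, {"translation": [0, 0, 4], "angular": [0, 0, 0]}, {"translation": [0, 0, 4], "angular": [0, 0, 0]}, {"translation": [0, 0, 0], "angular": [0, 0, 0]}])

```text
t: 57.53
position: [504.3, -311.6, 102.2]
ee_rot: [-3.141, -0.002, 0.05]
wrist_force: [3.4, 1.1, -3.4]
opening: 21.8
grasp_force: 59.7
```

Call:
move_arm(deltas=[{"translation": [0, 0, 4], "angular": [0, 0, 0]}, {"translation": [0, 0, 4], "angular": [0, 0, 0]}, {"translation": [0, 0, 4], "angular": [0, 0, 0]}, {"translation": [0, 0, 4], "angular": [0, 0, 0]}, {"translation": [0, 0, 3], "angular": [0, 0, 0]}, {"translation": [0, 0, 0], "angular": [0, 0, 0]}])

```text
t: 58.03
position: [503.9, -311.9, 83.2]
ee_rot: [3.141, -0.001, 0.05]
wrist_force: [3.3, 1.6, -2.5]
opening: 21.8
grasp_force: 59.7
```

Call:
move_arm(deltas=[{"translation": [0, 0, 1], "angular": [0, 0, 0]}, {"translation": [0, 0, 1], "angular": [0, 0, 0]}, {"translation": [0, 0, 1], "angular": [0, 0, 0]}, {"translation": [0, 0, 1], "angular": [0, 0, 0]}, {"translation": [0, 0, 0], "angular": [0, 0, 0]}])

```text
t: 58.45
position: [503.7, -312.0, 79.8]
ee_rot: [3.141, -0.001, 0.05]
wrist_force: [3.7, 0.7, 0.4]
opening: 21.7
grasp_force: 59.7
```

Call:
move_arm(deltas=[{"translation": [0, 0, 1], "angular": [0, 0, 0]}, {"translation": [0, 0, 1], "angular": [0, 0, 0]}, {"translation": [0, 0, 0], "angular": [0, 0, 0]}])

```text
t: 58.7
position: [503.7, -312.0, 79.3]
ee_rot: [3.141, -0.001, 0.05]
wrist_force: [2.6, 4.4, 10.4]
opening: 21.6
grasp_force: 60.9
```

Call:
move_arm(deltas=[{"translation": [0, 0, -1], "angular": [0, 0, 0]}, {"translation": [0, 0, 0], "angular": [0, 0, 0]}, {"translation": [0, 0, 0], "angular": [0, 0, 0]}, {"translation": [0, 0, 0], "angular": [0, 0, 0]}, {"translation": [0, 0, 0], "angular": [0, 0, 0]}, {"translation": [0, 0, -30], "angular": [0, 0, 0]}, {"translation": [0, 0, -35], "angular": [0, 0, 0]}, {"translation": [0, 0, -35], "angular": [0, 0, 0]}, {"translation": [0, 0, -35], "angular": [0, 0, 0]}, {"translation": [0, 0, -35], "angular": [0, 0, 0]}], claw=0.5)

```text
t: 59.53
position: [502.6, -311.8, 250.0]
ee_rot: [-3.141, 0.001, 0.05]
wrist_force: [0.4, 0.2, -0.6]
opening: 63.6
grasp_force: 0.0
```

```bash
python3 - <<'E'
from h import *
c=get_calibration("wrist");im=get_image("wrist");cv2.imwrite("pics/w17.png",im[:,:,::-1])
for q,z in(("rack_hole0",65),("pin",65)): lm(q,"wrist",z,.2,c)
# red handle vs expected tilt: handle top pixel
ms=masks_of("pin","wrist");print([(round(m["score"],2),m["bbox"]) for m in ms[:2]])
E
```

```text
rack_hole0 wrist 0.95 [319.6, 174.1] [506.1, -311.0]
rack_hole0 wrist 0.94 [318.7, 130.7] [555.8, -307.5]
rack_hole0 wrist 0.61 [321.5, 74.4] [614.5, -307.7]
pin wrist 0.78 [322.4, 176.7] [503.1, -314.5]
pin wrist 0.21 [131.7, 102.7] [575.5, -101.0]
[(0.71, [311.8, 164.9, 331.9, 201.1]), (0.7, [11.4, 45.5, 177.1, 208.8])]
```

Call:
move_arm(deltas=[{"translation": [0, 0, -35], "angular": [0, 0, -0.12]}, {"translation": [0, 0, -25], "angular": [0, 0, -0.12]}, {"translation": [0, 0, 0], "angular": [0, 0, -0.12]}, {"translation": [0, 0, 0], "angular": [0, 0, -0.12]}, {"translation": [0, 0, 0], "angular": [0, 0, -0.12]}, {"translation": [0, 0, 0], "angular": [0, 0, -0.12]}, {"translation": [0, 0, 0], "angular": [0, 0, -0.12]}, {"translation": [0, 0, 0], "angular": [0, 0, -0.12]}, {"translation": [0, 0, 0], "angular": [0, 0, -0.12]}, {"translation": [0, 0, 0], "angular": [0, 0, -0.12]}])

```text
t: 60.57
position: [502.1, -311.3, 305.9]
ee_rot: [-3.136, -0.001, 1.256]
wrist_force: [-0.5, -0.3, -0.0]
opening: 64.4
grasp_force: 0.0
```

Call:
move_arm(deltas=[{"translation": [0, 0, 0], "angular": [0, 0, -0.12]}, {"translation": [0, 0, 0], "angular": [0, 0, -0.12]}, {"translation": [0, 0, 0], "angular": [0, 0, -0.12]}, {"translation": [0, 0, 0], "angular": [0, 0, -0.12]}, {"translation": [0, 0, 0], "angular": [0, 0, -0.12]}, {"translation": [0, 0, 0], "angular": [0, 0, -0.12]}, {"translation": [0, 0, 0], "angular": [0, 0, -0.12]}, {"translation": [0, 0, 0], "angular": [0, 0, -0.12]}, {"translation": [0, 0, 0], "angular": [0, 0, -0.12]}, {"translation": [0, 0, 0], "angular": [0, 0, -0.12]}])

```text
t: 61.4
position: [502.1, -311.3, 305.9]
ee_rot: [-3.141, -0.005, 2.456]
wrist_force: [-0.9, 1.1, -0.0]
opening: 64.1
grasp_force: 0.0
```

Call:
move_arm(deltas=[{"translation": [0, 0, 0], "angular": [0, 0, -0.12]}, {"translation": [0, 0, 0], "angular": [0, 0, -0.12]}, {"translation": [0, 0, 0], "angular": [0, 0, -0.08]}, {"translation": [3, 36, 0], "angular": [0, 0, 0]}, {"translation": [3, 36, 0], "angular": [0, 0, 0]}, {"translation": [3, 36, 0], "angular": [0, 0, 0]}, {"translation": [3, 36, 0], "angular": [0, 0, 0]}, {"translation": [3, 36, 0], "angular": [0, 0, 0]}, {"translation": [3, 36, 0], "angular": [0, 0, 0]}, {"translation": [3, 36, 0], "angular": [0, 0, 0]}])

```text
t: 62.23
position: [574.2, -67.7, 306.1]
ee_rot: [-3.14, -0.005, 2.769]
wrist_force: [0.3, -0.6, 0.4]
opening: 64.1
grasp_force: 0.0
```

Call:
move_arm(deltas=[{"translation": [3, 36, 0], "angular": [0, 0, 0]}, {"translation": [3, 36, 0], "angular": [0, 0, 0]}, {"translation": [3, 36, 0], "angular": [0, 0, 0]}, {"translation": [2, 36, 0], "angular": [0, 0, 0]}, {"translation": [2, 36, 0], "angular": [0, 0, 0]}, {"translation": [0, 0, 0], "angular": [0, 0, 0]}, {"translation": [0, 0, 0], "angular": [0, 0, 0]}, {"translation": [0, 0, 0], "angular": [0, 0, 0]}])

```text
t: 62.9
position: [627.5, 102.6, 306.5]
ee_rot: [-3.139, -0.004, 2.771]
wrist_force: [-0.1, -0.3, 0.4]
opening: 64.2
grasp_force: 0.0
```

```bash
python3 - <<'E'
from h import *
c=get_calibration("wrist");im=get_image("wrist");cv2.imwrite("pics/w18.png",im[:,:,::-1])
delta([628,105,310],2.77-np.pi/2)
for q,z in(("swing_knob",233),("swing_pivot",220),("swing_point",140),("head_c",70)): lm(q,"wrist",z,.2,c)
E
```

```text
pos [627.6 101.9 307.1] rot [-3.139e+00 -3.000e-03  2.769e+00] q6 -1.1 -> d_tool [ 0.7  3.  -2.9] w [-0.002 -0.003 -0.001] F [ 0.5 -0.4 -0.7] op 63.9 t 62.95
swing_knob wrist 0.95 [328.4, 206.7] [628.9, 110.0]
```

View pics/w18.png

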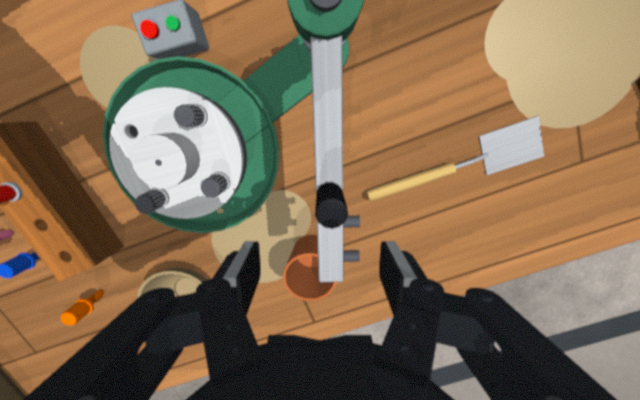

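The knob is at (330,206), with the arm pointing up the image to the hub at (325,5). The cup is below the arm's end, clear of the fingers. Gripping the knob.

Call:
move_arm(deltas=[{"translation": [2, 8, 0], "angular": [0, 0, 0]}, {"translation": [0, 0, 30], "angular": [0, 0, 0]}, {"translation": [0, 0, 30], "angular": [0, 0, 0]}, {"translation": [0, 0, 20], "angular": [0, 0, 0]}, {"translation": [0, 0, 10], "angular": [0, 0, 0]}, {"translation": [0, 0, 0], "angular": [0, 0, 0]}, {"translation": [0, 0, 0], "angular": [0, 0, 0]}])

```text
t: 63.73
position: [629.9, 111.1, 219.1]
ee_rot: [3.141, 0.0, 2.77]
wrist_force: [1.0, -0.3, 0.6]
opening: 64.0
grasp_force: 0.0
```

Call:
move_arm(deltas=[{"translation": [0, 0, 0], "angular": [0, 0, 0]}, {"translation": [0, 0, 0], "angular": [0, 0, 0]}, {"translation": [0, 0, 0], "angular": [0, 0, 0]}, {"translation": [0, 0, 0], "angular": [0, 0, 0]}, {"translation": [0, 0, 0], "angular": [0, 0, 0]}, {"translation": [0, 0, 0], "angular": [0, 0, 0]}, {"translation": [0, 0, 0], "angular": [0, 0, 0]}], claw=-1, newtons=25)

```text
t: 64.32
position: [630.5, 111.1, 220.5]
ee_rot: [3.14, 0.003, 2.77]
wrist_force: [-0.2, -1.1, 5.6]
opening: 24.2
grasp_force: 24.9
```

Call:
move_arm(deltas=[{"translation": [0.3, -7.8, 0], "angular": [0, 0, 0.05]}, {"translation": [0.8, -15.7, 0], "angular": [0, 0, 0.1]}, {"translation": [0.8, -15.7, 0], "angular": [0, 0, 0.1]}, {"translation": [0.8, -15.7, 0], "angular": [0, 0, 0.1]}, {"translation": [0.8, -15.7, 0], "angular": [0, 0, 0.1]}])

```text
t: 64.73
position: [593.4, 52.2, 220.5]
ee_rot: [3.136, 0.006, 2.315]
wrist_force: [5.8, -0.5, 2.4]
opening: 24.5
grasp_force: 25.1
```

Call:
move_arm(deltas=[{"translation": [0.8, -15.7, 0], "angular": [0, 0, 0.1]}, {"translation": [0.8, -15.7, 0], "angular": [0, 0, 0.1]}, {"translation": [0.8, -15.7, 0], "angular": [0, 0, 0.1]}, {"translation": [0.8, -15.7, 0], "angular": [0, 0, 0.1]}, {"translation": [0, 0, 0], "angular": [0, 0, 0]}, {"translation": [0, 0, 0], "angular": [0, 0, 0]}])

```text
t: 65.23
position: [538.1, 16.7, 220.5]
ee_rot: [3.139, 0.008, 1.918]
wrist_force: [1.9, -9.4, 4.6]
opening: 24.2
grasp_force: 25.3
```

```bash
python3 - <<'E'
from h import *
p,R,s=tcp();piv=np.array([482.1,163.9]);v=p[:2]-piv
print(p,s["ee_rot"],np.hypot(*v),np.degrees(np.arctan2(v[1],v[0])),"need -75.15",np.round(s["wrist_force"],1))
for n in("scene","side"):
    c=get_calibration(n);im=get_image(n);cv2.imwrite(f"pics/{n}3.png",im[:,:,::-1])
    for q,z in(("swing_point",140),("swing_knob",233),("swing_pivot",220)): lm(q,n,z,.3,c)
    print("expected",proj(n,[543.05,-65.85,140]).round(1))
c=get_calibration("wrist");get_image("wrist");lm("swing_pivot","wrist",220,.2,c);lm("swing_point","wrist",140,.2,c);lm("swing_knob","wrist",233,.2,c)
E
```

```text
[538.12987056  16.67215637 220.50602052] [3.1390748  0.00795256 1.91847752] 157.52899521760781 -69.16489076609872 need -75.15 [ 1.9 -9.4  4.6]
swing_point scene 0.68 [302.6, 222.7] [579.7, -64.1]
swing_knob scene 0.8 [303.6, 177.8] [535.3, 18.2]
swing_pivot scene 0.92 [314.4, 171.3] [529.8, 86.9]
expected [291.5 219.4]
swing_point side 0.38 [323.0, 218.0] [580.8, 44.1]
swing_knob side 0.82 [341.1, 192.8] [532.7, 30.7]
expected [341.7 197.1]
swing_knob wrist 0.67 [352.4, 241.0] [550.1, 34.0]
swing_knob wrist 0.63 [317.8, 260.8] [537.5, 17.5]
```

Call:
move_arm(deltas=[{"translation": [-0.5, -8.2, 0], "angular": [0, 0, 0.052]}, {"translation": [0, -8.2, 0], "angular": [0, 0, 0.052]}, {"translation": [0, 0, 0], "angular": [0, 0, 0]}, {"translation": [0, 0, 0], "angular": [0, 0, 0]}])

```text
t: 66.17
position: [523.0, 11.9, 220.5]
ee_rot: [3.138, 0.007, 1.815]
wrist_force: [1.9, -9.2, 5.2]
opening: 24.3
grasp_force: 25.5
```

```bash
python3 - <<'E'
from h import *
p,R,s=tcp();piv=np.array([482.1,163.9]);v=p[:2]-piv
print(p,s["ee_rot"],np.hypot(*v),np.degrees(np.arctan2(v[1],v[0])),"need -75.15",np.round(s["wrist_force"],1))
for k in range(3):
  for n in("scene","side"):
    c=get_calibration(n);im=get_image(n);cv2.imwrite(f"pics/{n}4.png",im[:,:,::-1])
    for q,z in(("swing_point",140),): lm(q,n,z,.15,c)
E
```

```text
[523.03234612  11.87054322 220.49484488] [3.13816212 0.00651898 1.81480467] 157.44336342541328 -74.93104148130821 need -75.15 [ 1.9 -9.2  5.2]
swing_point scene 0.94 [293.5, 221.2] [553.0, -70.4]
swing_point scene 0.66 [294.3, 220.5] [553.1, -66.4]
swing_point scene 0.18 [266.0, 301.9] [672.6, -361.6]
swing_point side 0.37 [376.8, 176.4] [447.8, -198.9]
swing_point scene 0.8 [290.9, 224.0] [554.1, -85.4]
swing_point scene 0.54 [225.5, 288.8] [565.2, -374.7]
```

Call:
move_arm(deltas=[{"translation": [-0.5, -0.6, 0], "angular": [0, 0, 0.004]}, {"translation": [0, 0, 0], "angular": [0, 0, 0]}, {"translation": [0, 0, 0], "angular": [0, 0, 0]}])

```text
t: 67.02
position: [523.2, 11.9, 220.5]
ee_rot: [3.137, 0.006, 1.811]
wrist_force: [2.4, -7.1, 5.1]
opening: 24.2
grasp_force: 25.5
```

Call:
move_arm(deltas=[{"translation": [0, 0, 0], "angular": [0, 0, 0]}, {"translation": [0, 0, 0], "angular": [0, 0, 0]}, {"translation": [0, 0, 0], "angular": [0, 0, 0]}, {"translation": [0, 0, 0], "angular": [0, 0, 0]}, {"translation": [0, 0, -20], "angular": [0, 0, 0]}, {"translation": [0, 0, -35], "angular": [0, 0, 0]}, {"translation": [0, 0, -35], "angular": [0, 0, 0]}, {"translation": [0, 0, 0], "angular": [0, 0, 0]}, {"translation": [0, 0, 0], "angular": [0, 0, 0]}], claw=0.5)

```text
t: 67.77
position: [522.3, 14.5, 311.1]
ee_rot: [3.136, 0.001, 1.812]
wrist_force: [-0.9, 0.4, -0.2]
opening: 64.1
grasp_force: 0.0
```

```bash
python3 - <<'E'
from h import *
delta([523,12,310],1.81-np.pi/2)
c=get_calibration("wrist");im=get_image("wrist");cv2.imwrite("pics/w19.png",im[:,:,::-1])
for q,z in(("swing_knob",233),("swing_pivot",220),("swing_point",140),("seat",70),("seat_hole0",80),("bolt1",80)): lm(q,"wrist",z,.2,c)
# predicted pixels at zero
piv=np.array([482.1,163.9]);u=np.array([543.2,-65.85])-piv;u/=np.hypot(*u)
for r,z in((40,199),(110,199),(155,254),(190,199)): print(r,z,proj("wrist",[*(piv+r*u),z],c).round(1))
# bright bar profile
hsv=cv2.cvtColor(im,cv2.COLOR_RGB2HSV)
for v in range(20,260,20):
    row=hsv[v,230:420];m=(row[:,1]<35)&(row[:,2]>110);xs=np.where(m)[0]+230
    if len(xs): 
        g=np.split(xs,np.where(np.diff(xs)>1)[0]+1);print(v,[(int(a[0]),int(a[-1])) for a in g if len(a)>5])
E
```

```text
pos [522.3  14.5 311.1] rot [3.136e+00 1.000e-03 1.812e+00] q6 -0.29 -> d_tool [-2.6  0.1  1.1] w [0.005 0.001 0.002] F [-0.9  0.4 -0.2] op 64.1 t 67.77
swing_knob wrist 0.71 [317.9, 210.1] [522.2, 11.2]
swing_pivot wrist 0.61 [333.3, 266.2] [550.4, -43.6]
seat wrist 0.6 [316.0, 226.1] [539.2, -69.2]
seat wrist 0.33 [334.3, 264.4] [581.1, -123.8]
seat_hole0 wrist 0.86 [363.3, 210.8] [597.1, -27.0]
seat_hole0 wrist 0.81 [301.2, 186.1] [504.9, -12.9]
seat_hole0 wrist 0.8 [280.4, 243.6] [494.6, -103.9]
seat_hole0 wrist 0.63 [334.5, 265.2] [579.7, -119.5]
seat_hole0 wrist 0.29 [258.0, 348.7] [496.9, -298.5]
bolt1 wrist 0.94 [361.1, 212.0] [594.6, -29.5]
bolt1 wrist 0.53 [302.7, 185.5] [506.7, -11.6]
bolt1 wrist 0.53 [299.6, 186.5] [502.9, -13.9]
bolt1 wrist 0.5 [337.5, 265.1] [584.0, -118.3]
40 199 [315.5  60.5]
110 199 [317.3 146.7]
155 254 [318.5 215.7]
190 199 [319.  229.6]
60 [(301, 330)]
80 [(302, 330)]
100 [(302, 330)]
120 [(303, 331)]
140 [(304, 331)]
160 [(233, 245), (305, 331)]
180 [(230, 239), (279, 301), (305, 357)]
200 [(265, 292), (333, 373)]
220 [(259, 300), (349, 354), (372, 378)]
240 [(261, 274), (284, 375)]
```

Call:
move_arm(deltas=[{"translation": [-31, -4.5, -10], "angular": [0, 0, 0]}, {"translation": [-31, -4.5, -10], "angular": [0, 0, 0]}, {"translation": [-31, -4.5, 0], "angular": [0, 0, 0]}, {"translation": [-31, -4.5, 0], "angular": [0, 0, 0]}, {"translation": [0, 0, 0], "angular": [0, 0, 0.12]}, {"translation": [0, 0, 0], "angular": [0, 0, 0.12]}, {"translation": [0, 0, 0], "angular": [0, 0, 0.12]}, {"translation": [0, 0, 0], "angular": [0, 0, 0.12]}, {"translation": [0, 0, 0], "angular": [0, 0, 0.12]}, {"translation": [0, 0, 0], "angular": [0, 0, 0.12]}])

```text
t: 68.95
position: [532.7, -110.5, 327.9]
ee_rot: [-3.14, 0.0, 1.086]
wrist_force: [0.5, 0.4, 0.4]
opening: 64.3
grasp_force: 0.0
```

Call:
move_arm(deltas=[{"translation": [0, 0, 0], "angular": [0, 0, 0.12]}, {"translation": [0, 0, 0], "angular": [0, 0, 0.12]}, {"translation": [0, 0, 0], "angular": [0, 0, 0.12]}, {"translation": [0, 0, 0], "angular": [0, 0, 0.12]}, {"translation": [0, 0, 0], "angular": [0, 0, 0.12]}, {"translation": [0, 0, 0], "angular": [0, 0, 0.12]}, {"translation": [0, 0, 0], "angular": [0, 0, 0.12]}, {"translation": [0, 0, 0], "angular": [0, 0, 0.12]}, {"translation": [0, 0, 0], "angular": [0, 0, 0.12]}, {"translation": [0, 0, 0], "angular": [0, 0, 0.12]}])

```text
t: 69.78
position: [532.7, -110.3, 328.0]
ee_rot: [-3.141, 0.002, -0.114]
wrist_force: [0.3, 0.2, -0.4]
opening: 63.8
grasp_force: 0.0
```

Call:
move_arm(deltas=[{"translation": [0, 0, 0], "angular": [0, 0, 0.12]}, {"translation": [0, 0, 0], "angular": [0, 0, 0.12]}, {"translation": [0, 0, 0], "angular": [0, 0, 0.12]}, {"translation": [0, 0, 0], "angular": [0, 0, 0.12]}, {"translation": [0, 0, 0], "angular": [0, 0, 0.12]}, {"translation": [0, 0, 0], "angular": [0, 0, 0.12]}, {"translation": [0, 0, 0], "angular": [0, 0, 0.12]}, {"translation": [0, 0, 0], "angular": [0, 0, 0.12]}, {"translation": [0, 0, 0], "angular": [0, 0, 0]}, {"translation": [0, 0, 0], "angular": [0, 0, 0]}])

```text
t: 70.62
position: [532.8, -110.3, 328.2]
ee_rot: [3.141, 0.001, -1.065]
wrist_force: [-0.2, 0.5, 0.1]
opening: 64.4
grasp_force: 0.0
```

```bash
python3 - <<'E'
from h import *
delta([535,-110,330],-1.1-np.pi/2)
for k in range(2):
    c=get_calibration("wrist");im=get_image("wrist");cv2.imwrite("pics/w20.png",im[:,:,::-1])
    for q,z in(("swing_point",140),("seat_hole0",80),("bolt1",80),("swing_knob",233)): lm(q,"wrist",z,.3,c)
print("pred point",proj("wrist",[543.2,-65.85,140],c).round(1), "C",proj("wrist",[543.2,-65.85,122],c).round(1))
hsv=cv2.cvtColor(im,cv2.COLOR_RGB2HSV);m=((hsv[...,0]>5)&(hsv[...,0]<18)&(hsv[...,1]>170)&(hsv[...,2]>90)).astype(np.uint8)
n,l,st,ce=cv2.connectedComponentsWithStats(m)
for i in range(1,n):
    if st[i,4]>15: print("orange",st[i].tolist(),ce[i].round(1))
for n_ in("scene","side"):
    c=get_calibration(n_);get_image(n_);lm("swing_point",n_,140,.3,c);lm("swing_knob",n_,233,.3,c);print(proj(n_,[543.2,-65.85,140]).round(1))
E
```

```text
pos [ 532.8 -110.3  328.2] rot [ 3.141e+00  1.000e-03 -1.065e+00] q6 2.35 -> d_tool [ 0.8 -2.1 -1.8] w [0.001 0.001 0.035] F [-0.2  0.5  0.1] op 64.4 t 70.62
swing_point wrist 0.84 [289.1, 201.1] [550.2, -64.7]
seat_hole0 wrist 0.94 [308.2, 229.4] [501.7, -19.0]
seat_hole0 wrist 0.85 [287.9, 145.7] [584.6, -114.5]
seat_hole0 wrist 0.8 [344.7, 183.5] [489.8, -106.3]
seat_hole0 wrist 0.72 [257.0, 197.3] [590.0, -27.4]
bolt1 wrist 0.96 [255.1, 198.8] [591.4, -24.0]
bolt1 wrist 0.95 [290.9, 147.4] [580.0, -114.4]
bolt1 wrist 0.88 [307.5, 230.2] [502.0, -17.4]
swing_knob wrist 0.88 [266.6, 311.5] [522.0, 18.5]
swing_point wrist 0.84 [294.8, 203.8] [542.9, -64.9]
seat_hole0 wrist 0.87 [308.3, 226.3] [504.4, -23.4]
seat_hole0 wrist 0.85 [340.0, 185.5] [494.5, -100.5]
seat_hole0 wrist 0.7 [255.6, 200.5] [590.3, -22.0]
seat_hole0 wrist 0.64 [290.2, 147.2] [581.4, -114.4]
seat_hole0 wrist 0.59 [389.2, 41.4] [533.4, -288.8]
bolt1 wrist 0.95 [291.4, 147.1] [580.0, -115.3]
bolt1 wrist 0.87 [306.2, 227.7] [506.1, -19.9]
bolt1 wrist 0.84 [255.4, 197.6] [592.4, -25.9]
bolt1 wrist 0.52 [342.2, 186.0] [491.4, -101.3]
swing_knob wrist 0.63 [269.3, 311.7] [520.0, 17.7]
pred point [294.9 203. ] C [296.1 198.7]
orange [306, 0, 181, 100, 5613] [402.6  40.6]
orange [319, 29, 9, 8, 16] [323.   32.5]
orange [375, 58, 8, 7, 16] [377.8  60.9]
orange [379, 62, 9, 8, 24] [383.   65.3]
orange [93, 147, 61, 55, 1097] [124.  174.1]
orange [127, 162, 11, 11, 38] [132.4 167. ]
orange [11, 390, 15, 10, 71] [ 17.  394.1]
swing_point scene 0.71 [296.4, 247.6] [626.0, -166.5]
swing_point scene 0.56 [293.5, 219.3] [547.8, -62.6]
swing_knob scene 0.8 [299.7, 176.6] [521.5, 18.8]
[291.5 219.4]
swing_knob side 0.74 [347.0, 188.6] [519.3, 7.7]
swing_knob side 0.71 [363.5, 169.3] [485.4, -97.9]
[341.7 197.1]
```

```bash
python3 - <<'E'
from h import *
im=cv2.imread("pics/w20.png");hsv=cv2.cvtColor(im,cv2.COLOR_BGR2HSV)
for v in range(192,246,3): print(v,''.join('O' if (hsv[v,u,1]>110 and (hsv[v,u,0]<25)) else ('g' if hsv[v,u,2]<110 else '.') for u in range(262,330)))
p=[]
for k in range(4):
    c=get_calibration("wrist");get_image("wrist");d=landmark_of("swing_point","wrist")
    if d: p.append(d[0]["point"])
print(np.round(p,1).tolist(),np.mean(p,0),"target",proj("wrist",[543.2,-65.85,140],c))
E
```

```text
192 ....................................................................
195 gg..................................................................
198 gg................................ggg...............................
201 g................................gggg...............................
204 ....................................................................
207 ....................gggggggggggggggggg..............................
210 ...........................gggggggggggggg...........................
213 .......................................gg...........................
216 ....................................................................
219 .ggggggggggg........................................................
222 .gg.gggggggggg......................................................
225 ........................................ggggggggg...................
228 ......................................ggggggggggggg.................
231 ......................................gggggggggggggg................
234 g....................................gggggggggggggg.................
237 ggggg...............................ggggggggg..gggg.................
240 gggggggggg..........................gggggg.......g................gg
243 ....gggggg.........................gggggg.................gggggggggg
[[293.2, 201.6], [294.2, 203.3], [294.1, 202.4], [293.4, 202.4]] [293.725 202.425] target [295.02271449 203.08653958]
```

```bash
python3 -c "
from plant import *
print(sign_off())"
```

```text
the job is handed in; nothing more can be done
None
```

The job is done and handed in; the sign-off gave no verdict. The seat is on the head, all three bolts are home and the pin is back in the rack. The template point measures about 2.5 mm from the wheel's centre, against the 6 mm allowed. The bowl, cup and spatula were never touched.

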